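Clear the tote off the bolt rack, then file two packed bolts heads down

ROBOT

A 6-joint arm with a two-finger parallel gripper is mounted at the origin on the work surface. World frame = base frame: x ahead of the robot, y to its left, z up, the work surface at z = 0. Lengths are in m, angles in rad, forces in N, time in s.
With the tool pointing down it reaches from about 0.275 to 0.825 m from the base axis. Payload 5.2 kg.
Tool frame: the origin (TCP) lies between the finger pads; the fingertips stand 22 mm ahead of it and the grasp point (between the pads) lies 3 mm ahead of it (arm.nose_length is the distance from the TCP to the fingertips, in m); y points along the fingers, x is the direction in which the jaws open and shut, and the axes are right-handed (so a half turn about y gives the same grasp; the last joint's range is limited). The gripper opens to 93 mm and grips with 3 to 60 N. Pads are 15 mm wide; open, the fingers measure 128 mm over their backs; the gripper's body (75 mm by 188 mm) begins 65 mm behind the grasp point.
Start: joints at [-1.474, 0.259, 1.535, -0, 1.348, -0.203], TCP at [0.162, -0.525, 0.219] pointing down, gripper open.
Joint ranges: [-3.14, 3.14], [-0.91, 2.08], [0.19, 2.58], [-1.22, 4.36], [0.22, 2.71], [-3.12, 3.12]. Speed limits (rad/s): [2.57, 2.57, 3.14, 3.14, 3.14, 3.14].

INTERFACE

Orientations are given as a unit quaternion [x, y, z, w].
In Python, from rig import arm gives the robot as it stands.
- The arm moves only by the shell command python3 -m pendant 'ROWS' [FORCE]. ROWS is a JSON object of lists of equal length, an entry for each row: "jaw": the opening, from 0 (shut) to 1 (fully open); "linear": the shift along the tool's x, y, z in cm, a list of three; "rot": the turn, a rotation vector about the tool's x, y, z in degrees, a list of three. In form: {"jaw": [jaw, ...], "linear": [[x, y, z], ...], "rot": [[wx, wy, wz], ...]}. A call has 1 to 12 rows; each row is the pose to reach, as a shift and turn from the pose commanded when the call began, along the tool's axes at that moment; what a row does not reach only later rows make up. A row lasts 1/8 s, in which the tool goes at most 62.5 mm and 10.7 degrees, less where a joint would pass 70% of its speed; a pose out of reach is approached as far as the arm can. A call with a gripper value outside its range is refused whole. The fingers move at their own pace and stop on an object; FORCE is the grip in N (left out, the last holds). Time passes only in rows, so rows that repeat a pose let the fingers close. It gives the time, the measured TCP pose, the force and the opening at its end, in the units of the state.
- arm.read_state(): the state, without advancing time (a new reading comes with each control period).
- arm.get_image(name): name is "scene" or "top" or "wrist"; returns a dict with "frame" (420x560x3 uint8, red, green, blue), "K" (3x3 intrinsics, pixels), "camera_from_world" (4x4, takes a point from world to camera coordinates); the wrist camera has in their place "hand_eye" (4x4, takes a point from camera to tool coordinates, whose origin is the TCP and whose axes are the tool frame's). Camera axes: x right, y down, z forward; pixel columns grow to the right and rows downward; lengths in m; the calibration is good to about 2 mm. The wrist camera is an equidistant fisheye: a pixel r from the principal point sees the ray r / f radians off the axis. A picture is of the moment at which its call begins: read the wrist's pose just before it. There is no depth.
- arm.finish_job(): hands the job in, once; it reports no verdict.
The state is a dict: "time": time; "joint_positions": joint angles; "qvel": joint speeds; "effort": joint torques, N m; "eef_pos": TCP position; "eef_rot": TCP orientation; "ft_force": force on the tool from outside, world axes, zero at the start; "wrist_torque": the same for the moment, N m; "gripper_width": finger opening in m.
Only numpy, scipy, OpenCV 4.12 (cv2) and the standard library are available. Lean on these libraries where they do the work, as an engineer would, in place of code of your own. Each camera call takes 0.05 s, during which the arm holds its last target.

TASK

The steel tote of loose fasteners is blocking the sloping two-lane rack: first lift it off and set it down gently, upright, in the middle of the black rubber mat, without tipping out its contents. Then lay the two green packing tubes gently in the rack, one along each lane, each with its heavy end (hidden; lift the tube at mid-length to feel which it is) down and touching the bottom stop. Leave the jar, the carton and the spanner where they are, and let go of everything.

Things in the scene. Friction and masses are not known exactly. Their poses are not given: they have to be found in the camera images.
- tote_grip (a point): Open steel tote of fasteners, 150 (its y) x 97 (its x) x 40 mm deep, 0.6 kg, standing tilted on the rack's slope across both lanes, its lower long side at the stop. Point: middle of the black grip bar raised over its centre, 76 mm above its underside. The bar is 70 mm long (x), 16 mm thick (y), 36 mm high (top 94 mm above the underside). z is the tote's own up.
- mat: Black rubber mat fixed on the bench, 180 (x) x 220 (y) x 4 mm thick, flat. Origin: centre of its underside.
- lane_left (a point): The rack's left lane, seen from the slope's foot. Point: on the slope, on the lane's centre line, at the inner face of the bottom stop. x runs up the slope (away from the robot and to its left, 32 degrees above level), y to the left across it, z square out of it. A stored tube's centre is at x = 80, y = 0, z = 17 mm in this frame.
- lane_right (a point): The rack's right lane, seen from the slope's foot. Point: on the slope, on the lane's centre line, at the inner face of the bottom stop. x runs up the slope (away from the robot and to its left, 32 degrees above level), y to the left across it, z square out of it. A stored tube's centre is at x = 80, y = 0, z = 17 mm in this frame.
- rack: Salmon-painted wooden rack fixed on the bench, 270 mm wide, with a 200 mm long slope facing the robot's front right and a stop along its lower edge, 22 mm out of the slope. Two lanes 110 mm apart, a yellow line between; low side boards (10 mm out of the slope) 65 mm outside the lane centres. Origin: centre of its foot on the bench; x level, towards the slope's high side.
- rail_edge (a point): Middle of the lower front edge of the wooden rail that crosses over both lanes, 35 mm deep, 20 mm thick, y along the rail. The edge is 158 mm up the slope from the stop and 102 mm square out of it: a hand pointing straight down at a stored tube hits it. A tube must come in over the stop and under the rail, the hand tilted to match the slope.
- tube_a_mid (a point): Square opaque packing tube (green, black caps, pale middle band), 160 x 34 x 34 mm, about 0.45 kg, lying on the bench. Point: its very centre; x along it, z up. A bolt fixed inside has its heavy head at one end: centre of mass about 30 mm off mid-length that way (0.13 N m). No look or axis direction tells which end. Grip firmly (60 N or more) across the middle or it may turn in the fingers.
- tube_b_mid (a point): Second packing tube, the same to look at: 160 x 34 x 34 mm, about 0.45 kg, point at its very centre, x along it, z up. Its heavy end (centre of mass about 30 mm off mid-length) is also hidden and need not lie the same way along x as in the other tube.
- jar: Glass jar with a yellow cap, 60 mm diameter, 85 mm high, standing to the left of the rack. Origin: centre of its underside. A bystander: leave it where it is.
- carton: Small cardboard carton 70 x 90 x 45 mm to the right, beyond the tubes. Origin: centre of its underside. A bystander: leave it where it is.
- spanner: Steel spanner 160 mm long, lying before the foot of the slope. Origin: centre of its underside. A bystander: leave it where it is.
There are look-alikes about, which are no part of the job. What is meant by the part that bears tote_grip is not turquoise, and is the larger of those in its own colour.

How it is judged:
By the outcome, as a careful person would: the job done as asked, in the order asked, and still so for the second after the job is handed in, with the robot touching nothing.
It also fails if it takes over 72 s, if anything falls off the work surface, if the arm or the gripper's body presses on something with over 40 N, if the wrist force passes 120 N, or if a joint passes its speed limit or range.

## Working session

There is one attempt and no reset: what is moved stays moved. The work goes in short steps, Python scripts to look and compute and a shell command to move; the robot and the scene stay as the last step left them, time stands still between calls to the robot, and variables do not carry over. Pictures are saved under pics/ and viewed, and the job is handed in when it is done.

```bash
ls; mkdir -p pics
python3 - <<'E'
from rig import arm
import cv2, numpy as np
s=arm.read_state(); print(s)
for n in ["scene","top","wrist"]:
    im=arm.get_image(n)
    cv2.imwrite(f"pics/{n}0.png",im["frame"][:,:,::-1])
    print(n,im["K"], im.get("camera_from_world",im.get("hand_eye")))
print(arm.nose_length)
E
```

```text
pics
{'time': 0.0, 'joint_positions': array([-1.47381533e+00,  2.59313163e-01,  1.53605896e+00, -8.55087431e-06,
        1.34802316e+00, -2.02833915e-01]), 'qvel': array([-0.00063529, -0.00085438, -0.00061485, -0.00034573,  0.00123159,
       -0.00134423]), 'effort': array([-1.00710291e-03, -4.37306464e+01, -2.84005594e+01,  7.15619721e-02,
        4.10933699e-02, -1.49770326e-04]), 'eef_pos': array([ 0.16238655, -0.52491029,  0.21824346]), 'eef_rot': array([-0.56859403,  0.42014681, -0.41929005,  0.56953783]), 'ft_force': array([-0.4907781 ,  0.19182635, -0.56299703]), 'wrist_torque': array([-0.01837452,  0.04289511, -0.02178847]), 'gripper_width': 0.09320308992670774}
scene [[425.14757475   0.         279.89629524]
 [  0.         425.14757475 211.01872978]
 [  0.           0.           1.        ]] [[-0.87778574  0.47880466  0.0154366   0.42649853]
 [ 0.24846462  0.48258387 -0.83986793  0.01406468]
 [-0.40958213 -0.73338865 -0.54257126  1.30275275]
 [ 0.          0.          0.          1.        ]]
top [[433.01219846   0.         281.26322343]
 [  0.         433.01219846 202.16492914]
 [  0.           0.           1.        ]] [[-4.15685894e-03 -9.99843963e-01 -1.71688808e-02 -5.30978651e-04]
 [-9.96882334e-01  5.49613485e-03 -7.87108967e-02  4.76173875e-01]
 [ 7.87929774e-02  1.67881639e-02 -9.96749630e-01  1.09775461e+00]
 [ 0.00000000e+00  0.00000000e+00  0.00000000e+00  1.00000000e+00]]
wrist [[325.1922621    0.         275.25191618]
 [  0.         325.1922621  211.87348877]
 [  0.           0.           1.        ]] [[ 9.99999800e-01  1.58415139e-04 -6.12399711e-04 -2.05678503e-04]
 [ 6.32537353e-04 -2.58120221e-01  9.66112598e-01 -1.64820217e-01]
 [-5.02588727e-06 -9.66112792e-01 -2.58120270e-01  7.05051888e-02]
 [ 0.00000000e+00  0.00000000e+00  0.00000000e+00  1.00000000e+00]]
0.022
```

View pics/scene0.png

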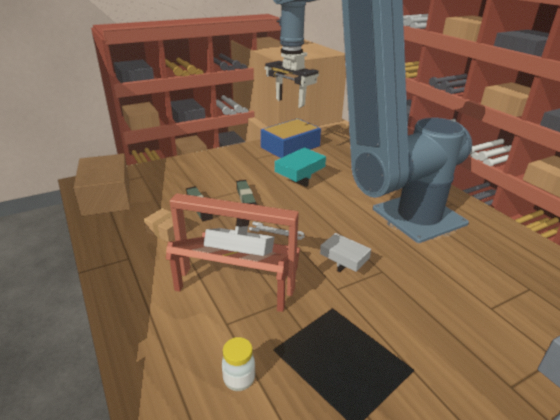

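View pics/top0.png

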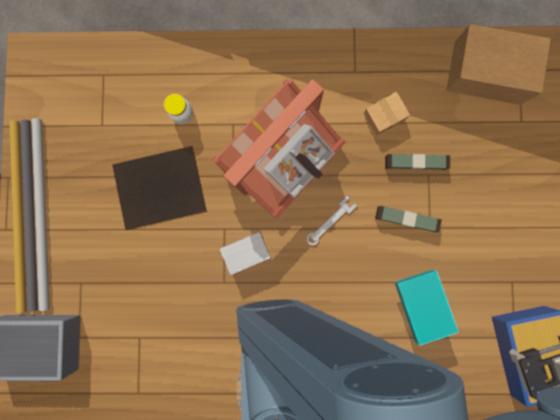

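View pics/wrist0.png

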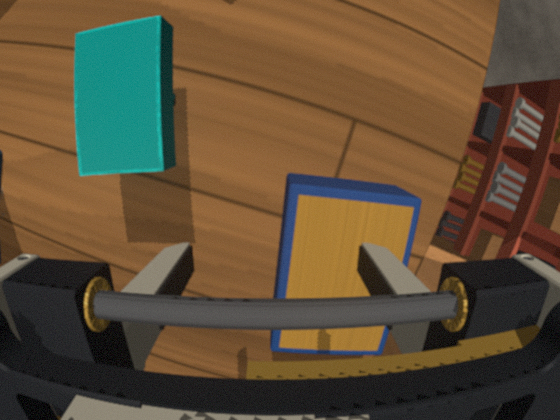

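Run:
```python
import cv2
t=cv2.imread("pics/top0.png"); c=t[65:265,200:460]; cv2.imwrite("pics/topcrop.png",cv2.resize(c,None,fx=3,fy=3,interpolation=cv2.INTER_CUBIC))
t=cv2.imread("pics/scene0.png"); c=t[170:320,140:390]; cv2.imwrite("pics/scenecrop.png",cv2.resize(c,None,fx=3.2,fy=3.2,interpolation=cv2.INTER_CUBIC))
```

```text
(no output)
```

View pics/topcrop.png

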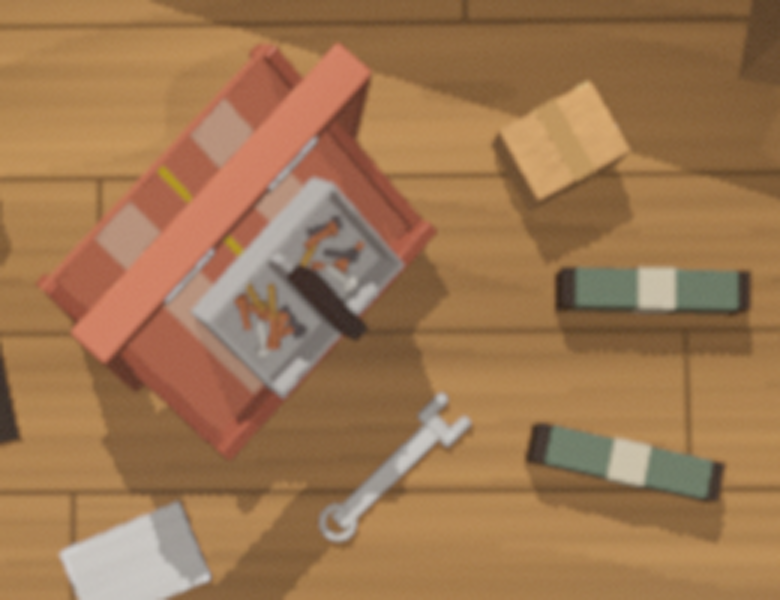

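View pics/scenecrop.png

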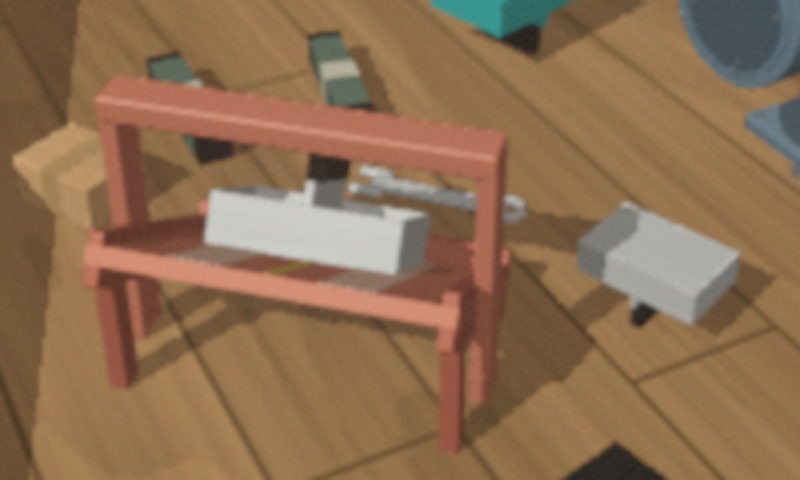

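```bash
cat > h.py <<'E'
from rig import arm
import cv2, numpy as np
from scipy.spatial.transform import Rotation as Rn
np.set_printoptions(precision=4,suppress=True)
def pose():
    s=arm.read_state(); return np.array(s["eef_pos"]),Rn.from_quat(s["eef_rot"]).as_matrix()
def grab(n,fn=None):
    p,R=pose() if n=="wrist" else (None,None)
    im=arm.get_image(n)
    if fn: cv2.imwrite("pics/"+fn,im["frame"][:,:,::-1])
    K=im["K"]
    if n=="wrist":
        T=np.eye(4);T[:3,:3]=R;T[:3,3]=p
        cfw=np.linalg.inv(T@im["hand_eye"])
    else: cfw=im["camera_from_world"]
    return dict(frame=im["frame"],K=K,T=cfw,fish=(n=="wrist"))
def ray(c,uv):
    K=c["K"];x=(uv[0]-K[0,2])/K[0,0];y=(uv[1]-K[1,2])/K[1,1]
    if c["fish"]:
        r=np.hypot(x,y);d=np.array([x/r*np.sin(r),y/r*np.sin(r),np.cos(r)]) if r>1e-9 else np.array([0,0,1.])
    else: d=np.array([x,y,1.])
    Ti=np.linalg.inv(c["T"]); d=Ti[:3,:3]@d
    return Ti[:3,3],d/np.linalg.norm(d)
def onz(c,uv,z):
    o,d=ray(c,uv); return o+d*(z-o[2])/d[2]
def onplane(c,uv,p0,n):
    o,d=ray(c,uv); return o+d*((p0-o)@n)/(d@n)
def tri(*obs):
    A=np.zeros((3,3));b=np.zeros(3);L=[]
    for c,uv in obs:
        o,d=ray(c,uv);P=np.eye(3)-np.outer(d,d);A+=P;b+=P@o;L.append((o,P))
    x=np.linalg.solve(A,b);return x,[float(np.linalg.norm(P@(x-o))) for o,P in L]
def proj(c,X):
    q=(c["T"]@np.r_[X,1])[:3];K=c["K"]
    if c["fish"]:
        r=np.hypot(q[0],q[1]);th=np.arctan2(r,q[2]);x,y=q[:2]/r*th
    else: x,y=q[:2]/q[2]
    return np.array([K[0,0]*x+K[0,2],K[1,1]*y+K[1,2]])
def to(p,R):
    """shift cm and rotvec deg in tool axes from measured pose"""
    p0,R0=pose();
    return (R0.T@(np.asarray(p)-p0))*100, np.degrees(Rn.from_matrix(R0.T@R).as_rotvec())
E
python3 - <<'E'
from h import *
import pickle
p,R=pose(); print(p,R)
top=grab("top");sc=grab("scene");pickle.dump((top,sc),open("cams.pkl","wb"))
hsv=cv2.cvtColor(top["frame"],cv2.COLOR_RGB2HSV);g=top["frame"]
def blobs(m,mina=60):
    cs,_=cv2.findContours(m,cv2.RETR_EXTERNAL,cv2.CHAIN_APPROX_NONE)
    return [(cv2.minAreaRect(c),cv2.contourArea(c)) for c in cs if cv2.contourArea(c)>mina]
print("green",blobs(cv2.inRange(hsv,(50,40,30),(85,255,200))))
m=cv2.inRange(hsv,(0,0,0),(180,255,45)); print("dark",blobs(m))
m=cv2.inRange(hsv,(35,0,0),(95,255,110))|m
k=m.copy();k[:140]=0;k[235:]=0;k[:,:370]=0;k=cv2.morphologyEx(k,cv2.MORPH_CLOSE,np.ones((3,13)))
cv2.imwrite("pics/m.png",k);print("tubes?",blobs(k))
E
```

```text
[ 0.1624 -0.5251  0.2184] [[ 0.2953 -0.0001  0.9554]
 [-0.9554  0.0014  0.2953]
 [-0.0014 -1.      0.0003]]
green [(((435.0, 161.0), (10.0, 18.0), 90.0), 121.0), (((401.5, 160.5), (9.0, 17.0), 90.0), 82.0)]
dark []
tubes? []
```

Run:
```python
import cv2
t=cv2.imread("pics/top0.png"); c=t[140:240,360:470]; cv2.imwrite("pics/c1.png",cv2.resize(c,None,fx=6,fy=6,interpolation=cv2.INTER_CUBIC))
c=t[75:220,210:350]; cv2.imwrite("pics/c2.png",cv2.resize(c,None,fx=4,fy=4,interpolation=cv2.INTER_CUBIC))
```

```text
(no output)
```

View pics/c1.png

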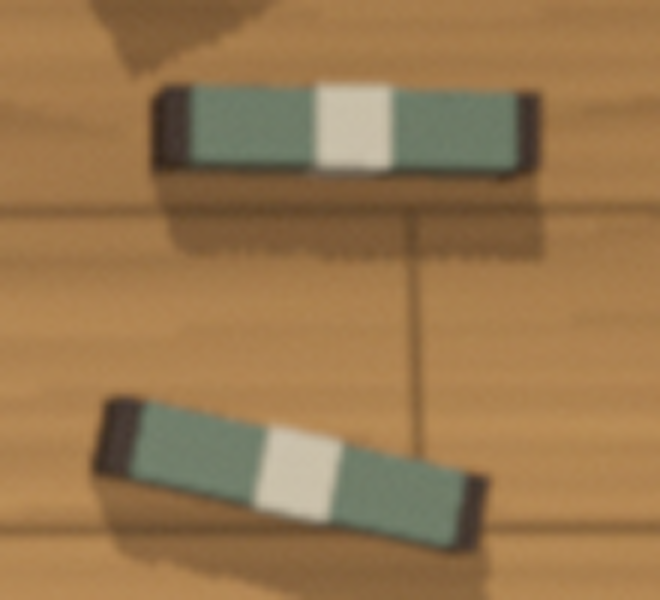

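View pics/c2.png

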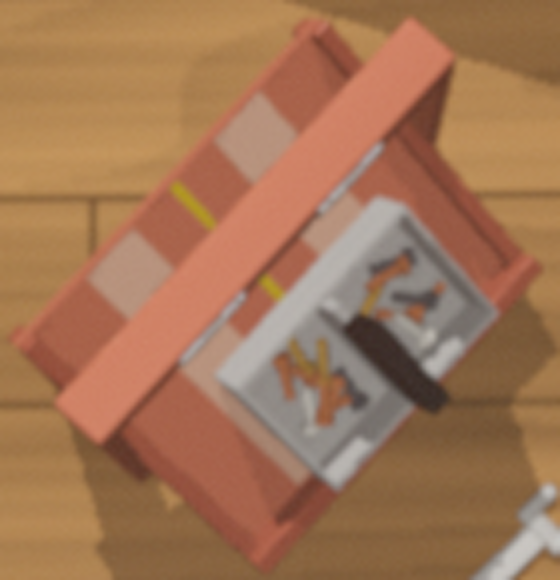

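Run:
```python
from h import *
import pickle
top,sc=pickle.load(open("cams.pkl","rb"))
T={"Lf":((235,186.25),(297.8,212.2)),"Lb":((224.25,175.5),(296,220)),"Rf":((323.75,90.5),(176,194.4)),"Rb":((313.75,80),(171.3,200.6))}
for k,(a,b) in T.items():
    x,e=tri((top,a),(sc,b));print(k,x,e)
c=lambda x,y:(360+x/6,140+y/6)
for n,q in {"A":[(190,88),(190,167),(517,93),(515,167),(353,127)],"B":[(143,402),(130,475),(465,473),(447,548),(298,475)]}.items():
    P=np.array([onz(top,c(*u),0.034) for u in q]);print(n,P[:,:2].tolist(), P[:4].mean(0), np.linalg.norm(P[0]-P[1]),np.linalg.norm(P[0]-P[2]))
for u in [(114,164),(193,148),(206,211),(127,229)]: print(onz(top,u,0.004))
```

```text
Lf [0.4957 0.0925 0.2135] [0.0003420846817748484, 0.0003420846817747202]
Lb [0.517  0.1167 0.2146] [0.0018574781025066755, 0.001857478102506714]
Rf [ 0.7045 -0.0998  0.2127] [0.00115578520598464, 0.0011557852059846149]
Rb [ 0.7246 -0.0771  0.2149] [0.0015511897929435974, 0.0015511897929434326]
A [[0.5950989208364326, -0.2856153106198421], [0.5611575777446796, -0.28479573550087744], [0.5919238305447262, -0.42384352510189927], [0.5602125220125951, -0.4219246336808448], [0.577828977046976, -0.3541429845383324]] [ 0.5771 -0.354   0.034 ] 0.03395123671160913 0.13826467544987076
B [[0.4612563933747559, -0.26264148789508535], [0.4304959047781118, -0.25649154889716275], [0.4306578558084848, -0.3966646850878992], [0.39926528300753295, -0.3881484770574209], [0.43015557095942614, -0.3268508683949996]] [ 0.4304 -0.326   0.034 ] 0.03136924303170927 0.1374717712367829
[0.5812 0.4401 0.004 ]
[0.6225 0.2306 0.004 ]
[0.4552 0.1945 0.004 ]
[0.4091 0.4013 0.004 ]
```

```bash
cat >> h.py <<'E'
PSI=np.arctan2(0.735,0.678)
def rackframe(psi=PSI):
    c,s=np.cos(psi),np.sin(psi);a=np.radians(32)
    xs=np.array([np.cos(a)*c,np.cos(a)*s,np.sin(a)]);n=np.array([-np.sin(a)*c,-np.sin(a)*s,np.cos(a)])
    return xs,np.cross(n,xs),n
def toolR(yaw_x,tilt=None):
    """tool x horizontal at yaw_x (rad), fingers straight down"""
    x=np.array([np.cos(yaw_x),np.sin(yaw_x),0]);y=np.array([0,0,-1.]);return np.c_[x,y,np.cross(x,y)]
def rackR(flip=False,psi=PSI):
    xs,ys,n=rackframe(psi);x=ys if flip else -ys;return np.c_[x,-n,np.cross(x,-n)]
S0=np.array([0.5458,-0.0624,0.0233])  # centre of stop line on slope
E
python3 - <<'E'
from h import *
import pickle
top,sc=pickle.load(open("cams.pkl","rb"))
xs,ys,n=rackframe()
for nm,v in {"bartop":(.0485,0,.094),"uR":(.2,-.135,0),"uL":(.2,.135,0),"sL":(0,.135,.0),"sR":(0,-.135,0),"toteUL":(.097,.075,.04),"toteUR":(.097,-.075,.04)}.items():
    X=S0+v[0]*xs+v[1]*ys+v[2]*n; print(nm,X,proj(top,X),"c2",(proj(top,X)-[210,75])*4,proj(sc,X),"scr",(proj(sc,X)-[140,170])*3.2)
print(to(S0+.0485*xs+.23*n,rackR()), S0+.0485*xs+.23*n)
E
```

```text
bartop [ 0.5399 -0.0688  0.1287] [308.5869 171.0801] c2 [394.3477 384.3206] [248.5269 213.7866] scr [347.2859 140.117 ]
uR [ 0.76   -0.0293  0.1293] [291.0963  79.2776] c2 [324.3853  17.1104] [165.9577 247.1856] scr [ 83.0645 246.9938]
uL [0.5616 0.1538 0.1293] [213.5379 162.5278] c2 [ 14.1516 350.1114] [284.2905 267.9901] scr [461.7296 313.5684]
sL [0.4466 0.0291 0.0233] [268.8147 213.6013] c2 [235.2588 554.4051] [299.0091 257.8125] scr [508.8291 281.    ]
sR [ 0.645  -0.1539  0.0233] [339.2277 136.7853] c2 [516.9109 247.1413] [200.3616 241.0627] scr [193.157  227.4007]
toteUL [0.5321 0.0333 0.1086] [265.3441 175.894 ] c2 [221.3766 403.5759] [270.1695 241.2136] scr [416.5424 227.8836]
toteUR [ 0.6423 -0.0684  0.1086] [307.6419 130.0287] c2 [390.5676 220.1148] [210.4501 231.4077] scr [225.4404 196.5046]
(array([-28.8439,  -2.508 ,  43.3135]), array([ 31.2311, -29.3477,   8.3713])) [ 0.491  -0.1218  0.2441]
```

```bash
python3 -m pendant '{"jaw":[0.5,0.5,0.5,0.5,0.5,0.5,0.5,0.5,0.5,0.5,0.5,0.5],"linear":[[-1.2,-0.1,1.7],[-3.5,-0.3,5.2],[-6.9,-0.6,10.4],[-10.4,-0.9,15.6],[-13.8,-1.2,20.8],[-17.3,-1.5,26],[-20.7,-1.8,31.2],[-24.2,-2.1,36.4],[-26.8,-2.3,40.3],[-28.2,-2.5,42.4],[-28.8,-2.5,43.3],[-28.8,-2.5,43.3]],"rot":[[1.2,-1.2,0.3],[3.7,-3.5,1],[7.5,-7,2],[11.2,-10.5,3],[15,-14.1,4],[18.7,-17.6,5],[22.5,-21.1,6],[26.2,-24.6,7.1],[29,-27.2,7.8],[30.6,-28.7,8.2],[31.2,-29.3,8.4],[31.2,-29.3,8.4]]}' 60
python3 - <<'E'
from h import *
import pickle
w=grab("wrist","w1.png"); pickle.dump(w,open("w1.pkl","wb"))
xs,ys,n=rackframe()
print(pose()); print(to(S0+.0485*xs+.23*n,rackR()))
for nm,v in {"bartop":(.0485,0,.094),"uR":(.2,-.135,0),"uL":(.2,.135,0),"sL":(0,.135,.0),"sR":(0,-.135,0),"toteUL":(.097,.075,.04),"toteUR":(.097,-.075,.04),"toteLL":(.0,.075,.04),"toteLR":(.0,-.075,.04)}.items():
    X=S0+v[0]*xs+v[1]*ys+v[2]*n; print(nm,proj(w,X))
E
```

```text
time: 1.75
eef_pos: [0.4909, -0.1218, 0.244]
eef_rot: [-0.452, 0.177, -0.318, 0.814]
ft_force: [0.2, -0.5, -0.8]
gripper_width: 0.0463
(array([ 0.4908, -0.1224,  0.244 ]), array([[ 0.7347,  0.3586,  0.5759],
       [-0.6784,  0.3886,  0.6235],
       [-0.0002, -0.8488,  0.5288]]))
(array([-0.0272,  0.0334,  0.0562]), array([ 0.0788, -0.0301,  0.0033]))
bartop [276.2031 201.415 ]
uR [384.8387  66.305 ]
uL [167.2386  66.348 ]
sL [173.2245 221.4908]
sR [378.9565 221.4594]
toteUL [208.1041 147.709 ]
toteUR [344.1537 147.6881]
toteLL [211.7996 231.5655]
toteLR [340.4674 231.5456]
```

View pics/w1.png

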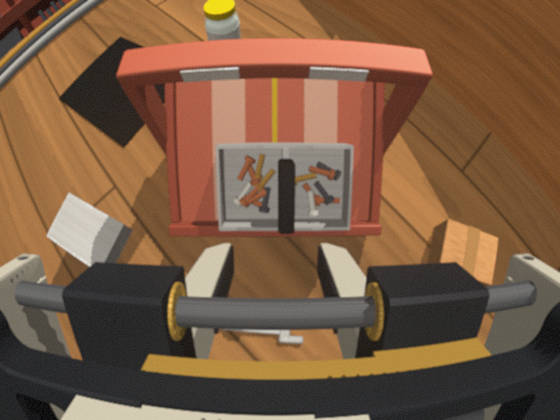

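Run:
```python
import cv2
t=cv2.imread("pics/w1.png"); c=t[40:245,150:410]; cv2.imwrite("pics/c3.png",cv2.resize(c,None,fx=2.9,fy=2.9,interpolation=cv2.INTER_CUBIC))
```

```text
(no output)
```

View pics/c3.png

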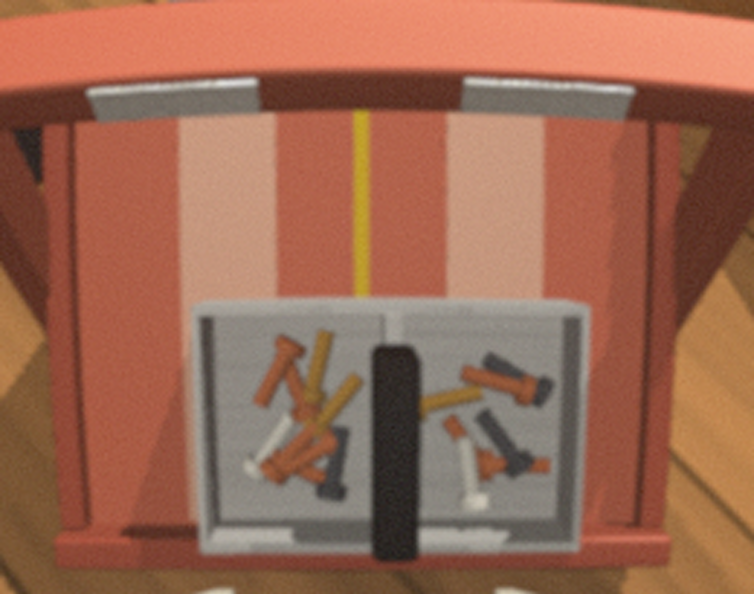

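Run:
```python
from h import *
import pickle
w=pickle.load(open("w1.pkl","rb"))
xs,ys,n=rackframe();B=np.array([xs,ys,n])
def on(uv,z):
    X=onplane(w,(uv[0]/2.9+150,uv[1]/2.9+40),S0+z*n,n); return B@(X-S0)*1000
for nm,uv,z in [("rimUL",(192,302),.04),("rimUR",(590,305),.04),("rimLR",(583,550),.04),("rimLL",(203,552),.04),
 ("bar up L",(375,350),.094),("bar up R",(415,350),.094),("bar lo L",(373,558),.094),("bar lo R",(418,558),.094),
 ("yel top",(362,112),0),("yel bot",(361,295),0),("Ls top",(228,115),0),("Ls bot",(228,295),0),("Rs top",(495,115),0),("Rs bot",(495,295),0),
 ("stop inner top L",(80,530),.022),("stopinnertop R",(640,528),.022),("stop outL",(57,567),.022),("stopoutR",(668,563),.022),("boardL top",(62,130),.01),("boardL bot",(75,525),.01),("boardR top",(665,130),.01),("boardR bot",(655,525),.01),("rail edge L",(95,124),.102),("rail edge R",(630,118),.102),("rail mid",(362,108),.102)]:
    print(nm,on(uv,z))
```

```text
rimUL [100.7185  65.7643  40.    ]
rimUR [100.1149 -85.5273  40.    ]
rimLR [  2.2153 -87.5845  40.    ]
rimLL [ 1.5696 65.1559 40.    ]
bar up L [87.3251 -2.8822 94.    ]
bar up R [ 87.3649 -15.6819  94.    ]
bar lo L [17.4529 -2.365  94.    ]
bar lo R [ 17.4292 -17.531   94.    ]
yel top [177.7741   1.4925  -0.    ]
yel bot [100.6722   1.9619  -0.    ]
Ls top [177.6354  57.0566  -0.    ]
Ls bot [101.2871  57.6906  -0.    ]
Rs top [177.4822 -53.6048  -0.    ]
Rs bot [101.1962 -54.1279  -0.    ]
stop inner top L [  5.0131 121.8844  22.    ]
stopinnertop R [   5.8993 -116.644    22.    ]
stop outL [-11.8748 134.0773  22.    ]
stopoutR [ -10.0318 -130.9149   22.    ]
boardL top [174.1527 126.0816  10.    ]
boardL bot [  3.6378 127.9369  10.    ]
boardR top [ 173.9543 -124.2386   10.    ]
boardR bot [   3.6007 -127.2977   10.    ]
rail edge L [162.0133  84.9998 102.    ]
rail edge R [163.7832 -82.8001 102.    ]
rail mid [163.8183   1.1943 102.    ]
```

```bash
sed -i '/^S0=/d' h.py
cat >> h.py <<'E'
_xs,_ys,_n=rackframe()
S0=np.array([0.5458,-0.0624,0.0233])+.004*_xs+.0017*_ys
def rk(x,y,z): return S0+x*_xs+y*_ys+z*_n
E
python3 - <<'E'
from h import *
print(to(rk(.048,-.0118,.080),rackR()))
E
```

```text
(array([ 0.9817, 15.033 ,  0.4273]), array([ 0.0788, -0.0301,  0.0033]))
```

```bash
python3 -m pendant '{"jaw":[0.5,0.5,0.5,0.5,0.5,0.5],"linear":[[1.0,4,0.4],[1.0,9,0.4],[1.0,12.5,0.4],[1.0,14.3,0.4],[1.0,15,0.4],[1.0,15,0.4]],"rot":[[0,0,0],[0,0,0],[0,0,0],[0,0,0],[0,0,0],[0,0,0]]}' 60
python3 - <<'E'
from h import *
w=grab("wrist","w2.png");print(to(rk(.048,-.0118,.080),rackR()))
E
```

```text
time: 2.55
eef_pos: [0.5545, -0.069, 0.119]
eef_rot: [-0.452, 0.177, -0.319, 0.814]
ft_force: [0.3, 0.4, 0.2]
gripper_width: 0.0466
(array([-0.1102,  0.096 ,  0.0225]), array([ 0.0519, -0.049 ,  0.0721]))
```

View pics/w2.png

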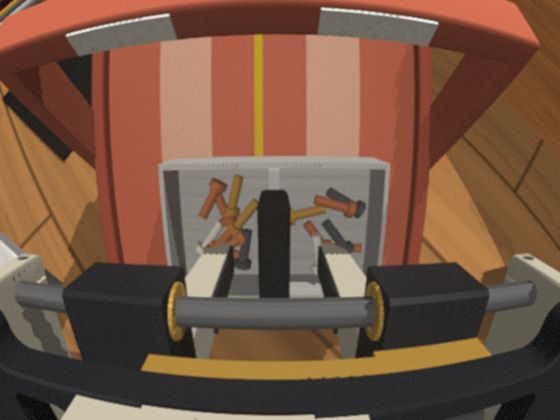

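```bash
python3 -m pendant '{"jaw":[0.2,0.1,0.1,0.1],"linear":[[0,0,0],[0,0,0],[0,0,0],[0,0,0]],"rot":[[0,0,0],[0,0,0],[0,0,0],[0,0,0]]}' 60
```

```text
time: 3.1
eef_pos: [0.5544, -0.0684, 0.1191]
eef_rot: [-0.452, 0.177, -0.318, 0.814]
ft_force: [-1.5, -0.1, 3.2]
gripper_width: 0.0157
```

Run:
```python
from h import *
import pickle
top,sc=pickle.load(open("cams.pkl","rb"))
f=top["frame"].max(2); m=(f<50).astype(np.uint8); m[:,:100]=0;m[:,220:]=0;m[:130]=0;m[245:]=0
cs,_=cv2.findContours(m,cv2.RETR_EXTERNAL,cv2.CHAIN_APPROX_NONE);c=max(cs,key=cv2.contourArea)
q=cv2.approxPolyDP(cv2.convexHull(c),8,True)[:,0];print(q,cv2.contourArea(c))
P=np.array([onz(top,u,.004) for u in q]);print(P,[np.linalg.norm(P[i]-P[i-1]) for i in range(4)])
print(P.mean(0)); M=cv2.moments(c);print(onz(top,(M["m10"]/M["m00"],M["m01"]/M["m00"]),.004))
mw=np.array([onz(top,u,.004)[:2] for u in c[:,0]]).astype(np.float32);print(cv2.minAreaRect(mw*1000))
```

```text
Traceback (most recent call last):
ValueError: max() iterable argument is empty
```

Run:
```python
from h import *
top=grab("top","top1.png")
import pickle; 
print(type(top["frame"]),top["frame"].dtype,top["frame"].shape,top["frame"][190,160], cv2.imread("pics/top0.png")[190,160])
t0=cv2.imread("pics/top0.png")[:,:,::-1].copy()
f=t0.max(2);m=(f<50).astype(np.uint8); m[:,:100]=0;m[:,220:]=0;m[:130]=0;m[245:]=0
cs,_=cv2.findContours(m,cv2.RETR_EXTERNAL,cv2.CHAIN_APPROX_NONE);c=max(cs,key=cv2.contourArea)
q=cv2.approxPolyDP(cv2.convexHull(c),8,True)[:,0];print(q,cv2.contourArea(c))
P=np.array([onz(top,u,.004) for u in q]);print(P,[np.linalg.norm(P[i]-P[i-1]) for i in range(len(P))])
M=cv2.moments(c);print(onz(top,(M["m10"]/M["m00"],M["m01"]/M["m00"]),.004))
mw=np.array([onz(top,u,.004)[:2] for u in c[:,0]]).astype(np.float32);print(cv2.minAreaRect(mw*1000))
```

```text
<class 'numpy.ndarray'> uint8 (420, 560, 3) [58 51 43] [41 46 57]Traceback (most recent call last):
  File "<stdin>", line 7, in <module>
ValueError: max() iterable argument is empty
```

Run:
```python
from h import *
import pickle; 
top,sc=pickle.load(open("cams.pkl","rb"))
f=top["frame"].max(2);m=(f<80).astype(np.uint8); m[:,:100]=0;m[:,220:]=0;m[:130]=0;m[245:]=0
cs,_=cv2.findContours(m,cv2.RETR_EXTERNAL,cv2.CHAIN_APPROX_NONE);c=max(cs,key=cv2.contourArea)
q=cv2.approxPolyDP(cv2.convexHull(c),8,True)[:,0];print(q.tolist(),cv2.contourArea(c))
P=np.array([onz(top,u,.004) for u in q]);print(P,[np.linalg.norm(P[i]-P[i-1]) for i in range(len(P))])
M=cv2.moments(c);print(onz(top,(M["m10"]/M["m00"],M["m01"]/M["m00"]),.004))
mw=np.array([onz(top,u,.004)[:2] for u in c[:,0]]).astype(np.float32);print(cv2.minAreaRect(mw*1000))
# also scene view
f=sc["frame"].max(2);m=(f<60).astype(np.uint8);m[:300]=0;m[:,:260]=0;m[:,420:]=0
cs,_=cv2.findContours(m,cv2.RETR_EXTERNAL,cv2.CHAIN_APPROX_NONE);c=max(cs,key=cv2.contourArea)
mw=np.array([onz(sc,u,.004)[:2] for u in c[:,0]]).astype(np.float32);print(cv2.contourArea(c),cv2.minAreaRect(mw*1000))
```

```text
[[191, 147], [205, 210], [126, 228], [113, 166]] 5199.0
[[0.6252 0.2359 0.004 ]
 [0.4579 0.1971 0.004 ]
 [0.4118 0.404  0.004 ]
 [0.5758 0.4426 0.004 ]] [np.float64(0.21250292175211302), np.float64(0.1718093481859568), np.float64(0.2119765599886696), np.float64(0.1685657879686192)]
[0.5177 0.3196 0.004 ]
((518.372802734375, 319.2889099121094), (175.23391723632812, 215.46926879882812), 13.134631156921387)
7871.5 ((521.3712158203125, 323.96466064453125), (177.11773681640625, 217.81399536132812), 12.664088249206543)
```

```bash
python3 -m pendant '{"jaw":[0,0,0,0,0,0,0,0,0],"linear":[[0,-0.5,0],[0,-1.5,0],[0,-3,0],[0,-5,0],[0,-7.5,0],[0,-10,0],[0,-12,0],[0,-13,0],[0,-13,0]],"rot":[[0,0,0],[0,0,0],[0,0,0],[0,0,0],[0,0,0],[0,0,0],[0,0,0],[0,0,0],[0,0,0]]}' 60
python3 - <<'E'
from h import *
w=grab("wrist","w3.png");s=arm.read_state();print(s["ft_force"],s["wrist_torque"],s["gripper_width"])
# bar x in lane frame was ~.052-.004 at TCP; want tote centre at mat centre, tote underside 2mm above mat: TCP z = .004+.080+...
R=toolR(np.radians(12.9-90))
print(to([.40,.20,.26],R), to([.52,.321,.26],R), pose())
E
```

```text
time: 4.28
eef_pos: [0.5077, -0.1198, 0.2297]
eef_rot: [-0.452, 0.177, -0.319, 0.814]
ft_force: [-0.5, -0.7, -6.1]
gripper_width: 0.0151
[-0.1219 -0.1046 -6.3425] [-0.735   0.6411 -0.0211] 0.01519669174453871
(array([-29.5738,   5.9032,  15.3273]), array([-30.9401,  33.4328,  -9.5687])) (array([-28.9789,  14.9064,  29.7841]), array([-30.9401,  33.4328,  -9.5687])) (array([ 0.5076, -0.1192,  0.229 ]), array([[ 0.7342,  0.3588,  0.5764],
       [-0.679 ,  0.3882,  0.6232],
       [-0.0002, -0.8488,  0.5286]]))
```

View pics/w3.png

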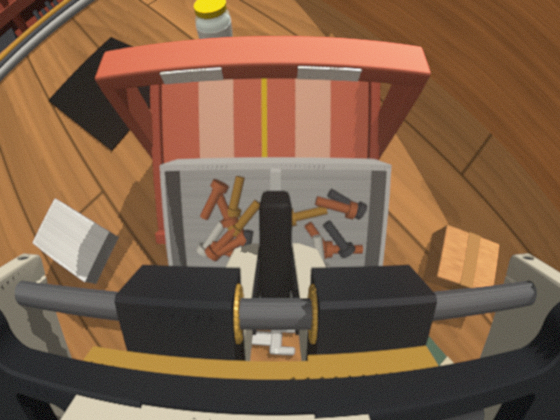

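Run:
```python
from h import *
R=toolR(np.radians(12.9-90))
for p in ([.50,-.1,.33],[.46,.08,.35],[.48,.2,.34],[.52,.321,.26]):print(to(p,R))
p,R0=pose()
r=Rn.from_matrix(R0.T@R).as_rotvec()
for f in (0,.25,.5,.75,1):
    Q=R0@Rn.from_rotvec(f*r).as_matrix(); print(f,Q[:,1],Q[2,0])
```

```text
(array([-1.8645, -8.0968,  6.0971]), array([-30.9401,  33.4328,  -9.5687]))
(array([-17.0227,  -4.242 ,  16.0655]), array([-30.9401,  33.4328,  -9.5687]))
(array([-23.7016,   1.983 ,  24.1675]), array([-30.9401,  33.4328,  -9.5687]))
(array([-28.9789,  14.9064,  29.7841]), array([-30.9401,  33.4328,  -9.5687]))
0 [ 0.3588  0.3882 -0.8488] -0.00015769119869440962
0.25 [ 0.2995  0.2774 -0.9129] -0.031732114469685865
0.5 [ 0.2175  0.173  -0.9606] -0.04237593549905607
0.75 [ 0.1163  0.0792 -0.99  ] -0.03165161429316059
1 [-0. -0. -1.] 9.20257930804496e-17
```

```bash
python3 -m pendant '{"jaw":[0,0,0,0,0,0,0,0,0,0,0,0],"linear":[[-0.5,-2,1.5],[-1,-5,3.5],[-1.9,-8.1,6.1],[-5,-8,8],[-8.5,-7,10.3],[-12,-6,12.7],[-15,-5,14.8],[-17.5,-3.8,16.6],[-20,-1.8,19.5],[-22,0.2,22],[-23.3,1.6,23.7],[-23.7,2,24.2]],"rot":[[-0.9,1,-0.3],[-2.5,2.7,-0.8],[-4.9,5.3,-1.5],[-7.7,8.4,-2.4],[-10.8,11.7,-3.4],[-13.9,15,-4.3],[-17,18.4,-5.3],[-20.1,21.7,-6.2],[-23.2,25,-7.2],[-26,28.1,-8.1],[-28.7,31.1,-8.9],[-30.9,33.4,-9.6]]}' 60
python3 - <<'E'
from h import *
w=grab("wrist","w4.png");s=arm.read_state();print(s["ft_force"],s["wrist_torque"],s["gripper_width"])
R=toolR(np.radians(12.9-90))
print(pose());print(to([.52,.321,.20],R)); print(to([.52,.321,.088],R))
import pickle;pickle.dump(w,open("w4.pkl","wb"))
for q in [(.5812,.4401),(.6252,.2359),(.4579,.1971),(.4118,.404)]: print(proj(w,np.r_[q,.004]))
E
```

```text
time: 5.82
eef_pos: [0.4793, 0.2033, 0.3383]
eef_rot: [0.554, -0.441, 0.439, -0.553]
ft_force: [-0.1, 0.3, -5.6]
gripper_width: 0.0155
[ 0.6625 -0.5071 -5.9395] [-0.0135 -0.1589 -0.0684] 0.015574597060809742
(array([0.4798, 0.2035, 0.3379]), array([[ 0.2243, -0.0056,  0.9745],
       [-0.9745,  0.0006,  0.2243],
       [-0.0019, -1.    , -0.0053]]))
(array([-10.5217,  13.7709,   6.6243]), array([ 0.3053,  0.0631, -0.1071]))
(array([-10.5007,  24.9707,   6.6839]), array([ 0.3053,  0.0631, -0.1071]))
[145.4038  80.1561]
[276.7188  75.004 ]
[276.6548 185.8479]
[147.6762 186.0282]
```

View pics/w4.png

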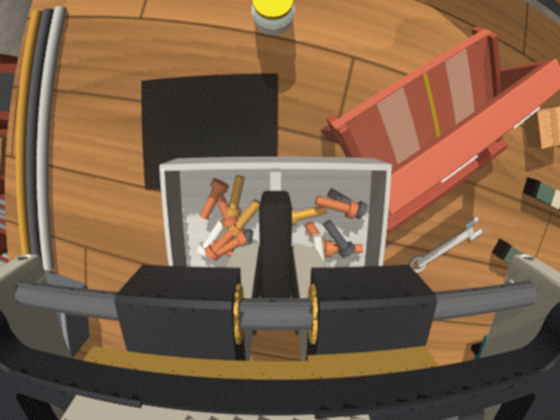

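```bash
python3 -m pendant '{"jaw":[0,0,0,0,0,0,0,0,0,0,0,0],"linear":[[-0.8,0.5,0.5],[-2.5,2,1.6],[-4.7,4.5,3],[-7.2,8,4.6],[-9.4,12,6],[-10.5,16,6.7],[-10.6,19.5,6.7],[-10.6,22,6.7],[-10.6,23.6,6.7],[-10.6,24.3,6.7],[-10.6,24.6,6.7],[-10.6,24.6,6.7]],"rot":[[0.1,0,0],[0.3,0,-0.1],[0.3,0.1,-0.1],[0.3,0.1,-0.1],[0.3,0.1,-0.1],[0.3,0.1,-0.1],[0.3,0.1,-0.1],[0.3,0.1,-0.1],[0.3,0.1,-0.1],[0.3,0.1,-0.1],[0.3,0.1,-0.1],[0.3,0.1,-0.1]]}' 60
python3 - <<'E'
from h import *
w=grab("wrist","w5.png");s=arm.read_state();print(s["ft_force"],s["wrist_torque"],s["gripper_width"])
print(pose());
import pickle;pickle.dump(w,open("w5.pkl","wb"))
sc=grab("scene","s5.png")
c=cv2.imread("pics/s5.png")[230:420,230:450];cv2.imwrite("pics/s5c.png",cv2.resize(c,None,fx=3,fy=3,interpolation=2))
E
```

```text
time: 7.38
eef_pos: [0.5228, 0.3191, 0.0952]
eef_rot: [-0.551, 0.439, -0.443, 0.555]
ft_force: [0.4, 0.4, -5.3]
gripper_width: 0.0159
[-0.1564 -0.3672 -5.3643] [ 0.0983 -0.0167 -0.0001] 0.014997610687744186
(array([0.5228, 0.3191, 0.0954]), array([[ 0.2223,  0.0085,  0.9749],
       [-0.975 ,  0.0004,  0.2224],
       [ 0.0015, -1.    ,  0.0084]]))
```

View pics/w5.png

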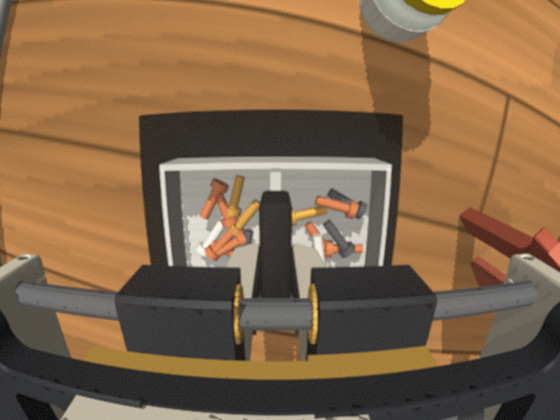

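View pics/s5c.png

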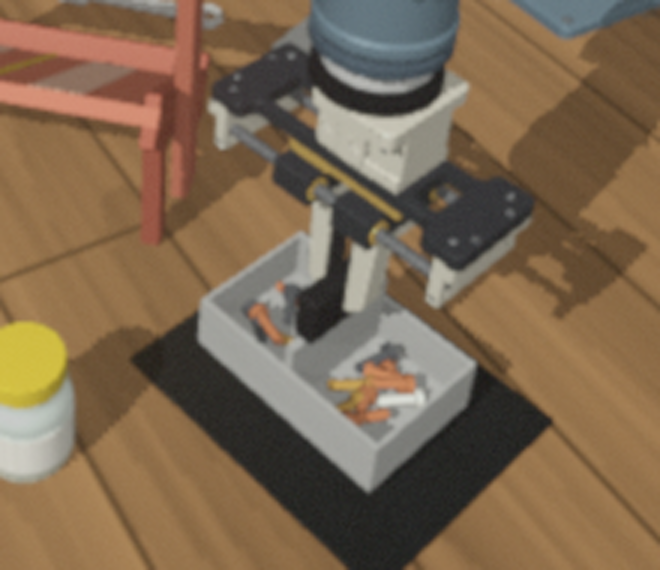

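Run:
```python
from h import *
import pickle;w=pickle.load(open("w5.pkl","rb"))
p,R=pose()
for u in [(139,115),(403,115),(275,111)]:
    X=onz(w,u,.004); print(X, (R.T@(X-p))*1000)
R=toolR(np.radians(12.9-90));print(to(p,R))
```

```text
[0.581  0.4478 0.004 ] [-112.7269   91.9858   84.553 ]
[0.6287 0.236  0.004 ] [104.4301  92.2928  83.9438]
[0.6044 0.338  0.004 ] [-0.4914 92.1339 82.9904]
(array([0., 0., 0.]), array([-0.4848, -0.0529,  0.0826]))
```

```bash
python3 -m pendant '{"jaw":[0,0,0,0,0,0,0],"linear":[[-0.15,0.1,-0.2],[-0.3,0.3,-0.4],[-0.3,0.5,-0.4],[-0.3,0.7,-0.4],[-0.3,0.8,-0.4],[-0.3,0.9,-0.4],[-0.3,0.9,-0.4]],"rot":[[-0.5,0,0],[-0.5,0,0],[-0.5,0,0],[-0.5,0,0],[-0.5,0,0],[-0.5,0,0],[-0.5,0,0]]}' 60
python3 - <<'E'
from h import *
s=arm.read_state();print(s["ft_force"],s["wrist_torque"],s["gripper_width"],pose())
E
```

```text
time: 8.35
eef_pos: [0.5177, 0.3208, 0.0853]
eef_rot: [0.554, -0.441, 0.441, -0.552]
ft_force: [-0.3, -0.7, -5.7]
gripper_width: 0.0156
[-0.3256 -0.7218 -5.6722] [ 0.0251  0.0563 -0.0428] 0.01562576297314606 (array([0.5177, 0.3208, 0.0853]), array([[ 0.2224, -0.0019,  0.975 ],
       [-0.975 , -0.0023,  0.2224],
       [ 0.0018, -1.    , -0.0023]]))
```

Not yet in contact; creep down.

```bash
python3 -m pendant '{"jaw":[0,0,0],"linear":[[0,0.08,0],[0,0.16,0],[0,0.16,0]],"rot":[[0,0,0],[0,0,0],[0,0,0]]}' 60;python3 -m pendant '{"jaw":[0,0],"linear":[[0,0.08,0],[0,0.08,0]],"rot":[[0,0,0],[0,0,0]]}' 60
```

```text
time: 8.72
eef_pos: [0.5176, 0.3209, 0.0837]
eef_rot: [0.554, -0.441, 0.441, -0.552]
ft_force: [-0.7, 0.3, -5.0]
gripper_width: 0.0155
time: 8.98
eef_pos: [0.5176, 0.3209, 0.0829]
eef_rot: [0.554, -0.441, 0.441, -0.552]
ft_force: [-0.5, -0.2, -6.3]
gripper_width: 0.0151
```

```bash
python3 -m pendant '{"jaw":[0,0],"linear":[[0,0.08,0],[0,0.12,0]],"rot":[[0,0,0],[0,0,0]]}' 60;python3 -m pendant '{"jaw":[0,0],"linear":[[0,0.08,0],[0,0.1,0]],"rot":[[0,0,0],[0,0,0]]}' 60
```

```text
time: 9.22
eef_pos: [0.5177, 0.3209, 0.0818]
eef_rot: [0.554, -0.441, 0.441, -0.552]
ft_force: [0.6, -0.6, -6.1]
gripper_width: 0.0156
time: 9.48
eef_pos: [0.5176, 0.3208, 0.0807]
eef_rot: [0.554, -0.441, 0.441, -0.552]
ft_force: [-1.0, -0.6, -5.6]
gripper_width: 0.0153
```

```bash
python3 -m pendant '{"jaw":[0,0],"linear":[[0,0.08,0],[0,0.12,0]],"rot":[[0,0,0],[0,0,0]]}' 60;python3 -m pendant '{"jaw":[0,0],"linear":[[0,0.08,0],[0,0.1,0]],"rot":[[0,0,0],[0,0,0]]}' 60;python3 -m pendant '{"jaw":[0,0],"linear":[[0,0.08,0],[0,0.1,0]],"rot":[[0,0,0],[0,0,0]]}' 60
```

```text
time: 9.72
eef_pos: [0.5176, 0.3208, 0.0795]
eef_rot: [0.554, -0.441, 0.441, -0.552]
ft_force: [0.1, -0.4, -4.5]
gripper_width: 0.0156
time: 9.98
eef_pos: [0.5177, 0.3208, 0.0794]
eef_rot: [0.554, -0.441, 0.441, -0.552]
ft_force: [-2.7, -1.9, 4.0]
gripper_width: 0.0154
time: 10.22
eef_pos: [0.5177, 0.3208, 0.0793]
eef_rot: [0.554, -0.441, 0.441, -0.552]
ft_force: [-5.9, -3.8, 10.5]
gripper_width: 0.0155
```

```bash
python3 -m pendant '{"jaw":[0,0.5,0.5,0.5,0.5],"linear":[[0,-0.15,0],[0,-0.15,0],[0,-0.15,0],[0,-0.15,0],[0,-0.15,0]],"rot":[[0,0,0],[0,0,0],[0,0,0],[0,0,0],[0,0,0]]}' 60
python3 -m pendant '{"jaw":[0.5,0.5,0.5,0.5,0.5,0.5,0.5,0.5],"linear":[[0,-1,0],[0,-3,0],[0,-6,0],[0,-10,0],[0,-15,0],[0,-19,0],[0,-21,0],[0,-21,0]],"rot":[[0,0,0],[0,0,0],[0,0,0],[0,0,0],[0,0,0],[0,0,0],[0,0,0],[0,0,0]]}' 60
python3 - <<'E'
from h import *
import pickle
w=grab("wrist","w6.png");pickle.dump(w,open("w6.pkl","wb"))
grab("top","t6.png")
print(pose())
E
```

```text
time: 10.85
eef_pos: [0.5178, 0.3209, 0.0791]
eef_rot: [0.554, -0.441, 0.441, -0.552]
ft_force: [0.4, -0.5, -0.3]
gripper_width: 0.0457
time: 11.85
eef_pos: [0.5189, 0.3217, 0.2918]
eef_rot: [-0.552, 0.44, -0.442, 0.553]
ft_force: [0.0, -0.2, -0.6]
gripper_width: 0.0462
(array([0.5177, 0.3212, 0.2886]), array([[ 0.2225, -0.0023,  0.9749],
       [-0.9749, -0.0024,  0.2225],
       [ 0.0019, -1.    , -0.0028]]))
```

View pics/w6.png

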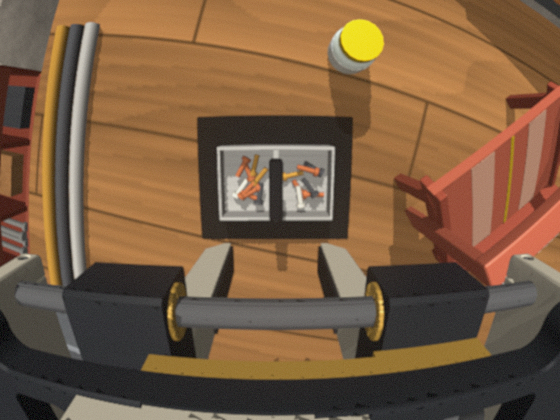

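View pics/t6.png

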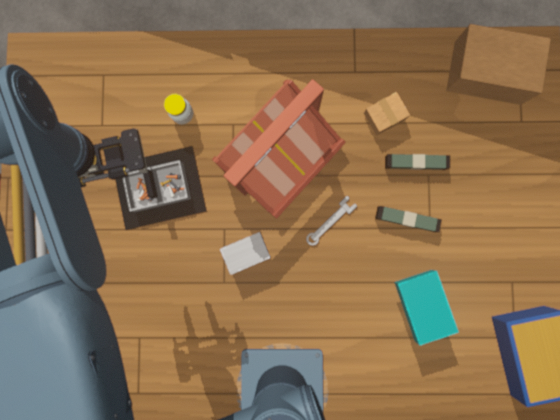

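Run:
```python
from h import *
import pickle;w=pickle.load(open("w6.pkl","rb"))
M=np.array([onz(w,u,.004) for u in [(197,117),(352,117),(349,238),(201,237)]]);T=np.array([onz(w,u,.044) for u in [(217,146),(335,146),(333,220),(220,220)]])
print(M.mean(0),T.mean(0),M,T)
R=toolR(np.radians(0))
# pregrasp tubes:  orient options
A=np.array([.5775,-.354]);
B=np.array([.4304,-.3265])
```

```text
[0.5179 0.3223 0.004 ] [0.518  0.3203 0.044 ] [[0.5801 0.4481 0.004 ]
 [0.6282 0.2366 0.004 ]
 [0.4556 0.1938 0.004 ]
 [0.4078 0.4107 0.004 ]] [[0.549  0.4049 0.044 ]
 [0.5826 0.2581 0.044 ]
 [0.487  0.2354 0.044 ]
 [0.4535 0.3825 0.044 ]]
```

Run:
```python
from h import *
s=arm.read_state();print(np.degrees(s["joint_positions"]),pose()[1][:,2])
```

```text
[21.3902 19.2402 72.2468 -0.0818 88.6869 98.5346] [ 0.9749  0.2225 -0.0028]
```

Run:
```python
from h import *
for p in ([.46,.10,.34],[.44,-.05,.31],rk(.06,0,.20)): print(to(p,rackR()),p)
```

```text
(array([ 20.2924,  -5.0763, -10.5612]), array([ 31.2069, -33.5311,   9.6732])) [0.46, 0.1, 0.34]
(array([ 34.4657,  -2.0352, -15.8405]), array([ 31.2069, -33.5311,   9.6732])) [0.44, -0.05, 0.31]
(array([ 40.7985,   6.2783, -10.1386]), array([ 31.2069, -33.5311,   9.6732])) [ 0.5095 -0.0993  0.2268]
```

```bash
python3 -m pendant '{"jaw":[0.6,0.6,0.6,0.6,0.6,0.6,0.6,0.6,0.6,0.6,0.6,0.6],"linear":[[3,-1.5,-1.5],[8,-3.5,-4],[14,-5,-7.2],[20,-5,-10.5],[25,-4,-12.5],[30,-3,-14.2],[34.5,-2,-15.8],[37,1,-14],[39,3.5,-12],[40.4,5.5,-10.6],[40.8,6.3,-10.1],[40.8,6.3,-10.1]],"rot":[[1.5,-1.7,0.5],[4.5,-5,1.5],[8,-8.4,2.4],[11.5,-12.4,3.5],[15,-16.1,4.6],[18.7,-20.1,5.8],[22.5,-24.1,7],[26,-28,8],[29,-31,9],[31.2,-33.5,9.7],[31.2,-33.5,9.7],[31.2,-33.5,9.7]]}' 60
python3 - <<'E'
from h import *
import pickle
w=grab("wrist","w7.png");pickle.dump(w,open("w7.pkl","wb"))
print(pose(),to(rk(.06,0,.2),rackR()))
c=cv2.imread("pics/w7.png")[20:270,120:430];cv2.imwrite("pics/w7c.png",cv2.resize(c,None,fx=2.4,fy=2.4,interpolation=2))
E
```

```text
time: 13.45
eef_pos: [0.5097, -0.0983, 0.2262]
eef_rot: [-0.451, 0.178, -0.318, 0.815]
ft_force: [-0.7, 0.7, 0.4]
gripper_width: 0.0559
(array([ 0.5099, -0.0982,  0.2271]), array([[ 0.735 ,  0.3586,  0.5755],
       [-0.6781,  0.3905,  0.6226],
       [-0.0015, -0.8479,  0.5302]])) (array([ 0.0426, -0.0355, -0.1049]), array([-0.0161, -0.0496, -0.0684]))
```

View pics/w7c.png

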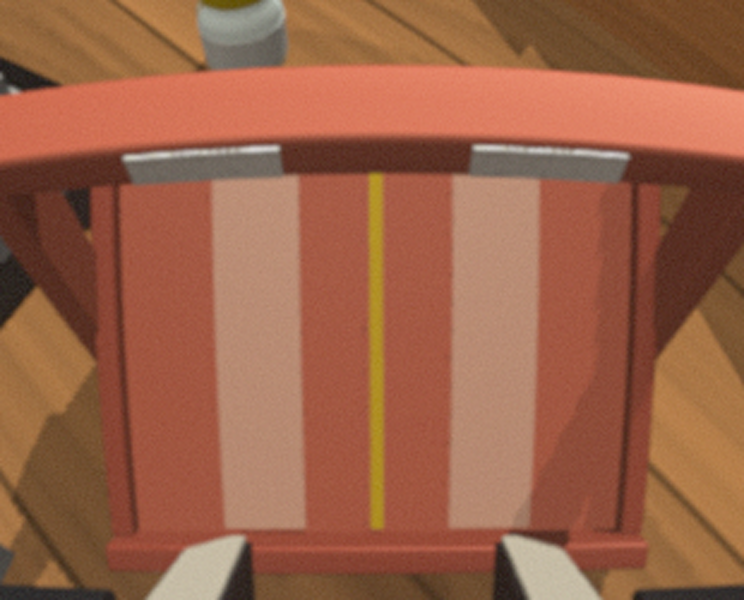

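Run:
```python
from h import *
import pickle;w=pickle.load(open("w7.pkl","rb"))
xs,ys,n=rackframe();B=np.array([xs,ys,n])
for dz in (0,.0045):
  print(dz)
  def on(uv,z):
    X=onplane(w,(uv[0]/2.4+120,uv[1]/2.4+20),S0+(z+dz)*n,n); return B@(X-S0)*1000
  for nm,uv,z in [("yel bot",(377,528),0),("yel top",(377,175),0),("Ls bot",(264,528),0),("Rs bot",(490,528),0),("Ls top",(255,180),0),("Rs top",(496,180),0),("stop in top L",(135,543),.022),("stop in R",(620,541),.022),("out L",(110,568),.022),("out R",(645,566),.022),("bL",(135,528),.0),("bR",(617,526),.0),("railL",(130,183),.102),("railR",(625,181),.102)]:
    print(nm,on(uv,z).round(1))
```

```text
0
yel bot [-1.  -0.2 -0. ]
yel top [169.1  -0.6  -0. ]
Ls bot [-1.1 56.2  0. ]
Rs bot [ -1.4 -56.6  -0. ]
Ls top [168.   55.8  -0. ]
Rs top [167.7 -55.6  -0. ]
stop in top L [ -1.6 117.1  22. ]
stop in R [  -1.2 -117.9   22. ]
out L [-15.2 131.8  22. ]
out R [ -14.8 -132.6   22. ]
bL [ -1.9 123.7  -0. ]
bR [  -1.4 -123.1   -0. ]
railL [159.   83.9 102. ]
railR [159.4 -85.1 102. ]
0.0045
yel bot [ 0.6 -0.2  4.5]
yel top [168.7  -0.6   4.5]
Ls bot [ 0.5 55.5  4.5]
Rs bot [  0.3 -55.9   4.5]
Ls top [167.5  55.1   4.5]
Rs top [167.2 -54.9   4.5]
stop in top L [  0.1 115.5  26.5]
stop in R [   0.6 -116.4   26.5]
out L [-13.3 130.   26.5]
out R [ -12.9 -130.9   26.5]
bL [ -0.3 122.2   4.5]
bR [   0.3 -121.5    4.5]
railL [158.5  82.5 106.5]
railR [158.9 -83.6 106.5]
```

```bash
cat >> h.py <<'E'
S0=S0+.0045*_n
E
python3 - <<'E'
from h import *
R=toolR(np.radians(-13))
for p in ([.44,-.2,.26],[.4304,-.3265,.16]):print(to(p,R))
E
```

```text
(array([ 1.762 , -9.2743, -8.6183]), array([-31.3105, -28.9356,   8.2147]))
(array([  9.6492,  -6.0793, -22.3489]), array([-31.3105, -28.9356,   8.2147]))
```

```bash
python3 -m pendant '{"jaw":[0.7,0.7,0.7,0.7,0.7,0.7,0.7,0.7,0.7],"linear":[[0.5,-3,-2],[1,-6.5,-5],[1.8,-9.3,-8.6],[4,-8.5,-13],[6.5,-7.5,-17],[8.5,-6.6,-20.4],[9.4,-6.2,-22],[9.6,-6.1,-22.3],[9.6,-6.1,-22.3]],"rot":[[-2,-1.8,0.5],[-6,-5.5,1.6],[-11,-10.1,2.9],[-17,-15.7,4.5],[-22.5,-20.8,6],[-27,-25,7.1],[-30,-27.7,7.9],[-31.3,-28.9,8.2],[-31.3,-28.9,8.2]]}' 60
python3 - <<'E'
from h import *
import pickle
w=grab("wrist","w8.png");pickle.dump(w,open("w8.pkl","wb"))
print(pose());print(to([.4304,-.3265,.027],toolR(np.radians(-13))))
E
```

```text
time: 14.62
eef_pos: [0.431, -0.3259, 0.1616]
eef_rot: [0.703, -0.079, 0.081, -0.702]
ft_force: [0.5, -0.6, 0.1]
gripper_width: 0.0652
(array([ 0.431 , -0.3262,  0.1617]), array([[ 0.9742,  0.0028,  0.2258],
       [-0.2258, -0.0011,  0.9742],
       [ 0.0029, -1.    , -0.0004]]))
(array([-0.0932, 13.4694, -0.0407]), array([ 0.0251, -0.0479,  0.1683]))
```

View pics/w8.png

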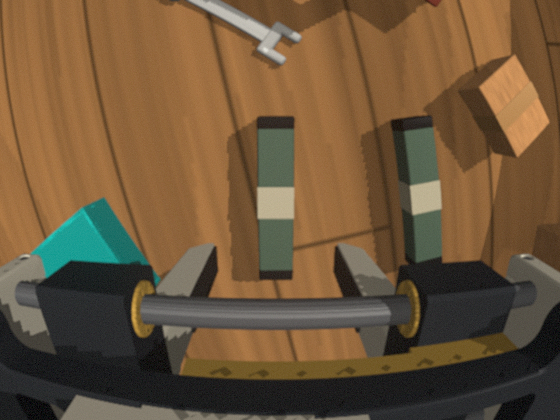

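Run:
```python
from h import *
import pickle;w=pickle.load(open("w8.pkl","rb"))
p,R=pose()
for u in [(275.5,202),(258,118),(294,118),(293,272),(259,272),(275.5,187),(275.5,218)]:
    X=onz(w,u,.034);print(u,X,(R.T@(X-p)*1000).round(1))
P=np.array([onz(w,u,.034) for u in [(400,182),(438,179),(441,209),(405,213)]]);print("A",P.mean(0))
```

```text
(275.5, 202) [ 0.4312 -0.3233  0.034 ] [ -0.8 127.7   2.9]
(258, 118) [ 0.4334 -0.245   0.034 ] [-16.4 127.6  79.7]
(294, 118) [ 0.4645 -0.2522  0.034 ] [ 15.6 127.7  79.7]
(293, 272) [ 0.4321 -0.3965  0.034 ] [ 16.6 127.8 -68.3]
(259, 272) [ 0.3993 -0.3889  0.034 ] [-17.1 127.7 -68.3]
(275.5, 187) [ 0.4344 -0.3096  0.034 ] [ -0.8 127.7  16.9]
(275.5, 218) [ 0.4278 -0.3383  0.034 ] [ -0.8 127.7 -12.5]
A [ 0.5731 -0.3491  0.034 ]
```

```bash
python3 -m pendant '{"jaw":[0.7,0.7,0.7,0.7,0.7,0.7,0.7],"linear":[[-0.1,3,0.2],[-0.1,7,0.2],[-0.1,10.5,0.2],[-0.1,12.4,0.2],[-0.1,13.2,0.2],[-0.1,13.4,0.2],[-0.1,13.4,0.2]],"rot":[[0,0,0],[0,0,0],[0,0,0],[0,0,0],[0,0,0],[0,0,0],[0,0,0]]}' 60
python3 -m pendant '{"jaw":[0.4,0.2,0.2,0.2,0.2],"linear":[[0,0,0],[0,0,0],[0,0,0],[0,0,0],[0,0,0]],"rot":[[0,0,0],[0,0,0],[0,0,0],[0,0,0],[0,0,0]]}' 60
python3 - <<'E'
from h import *
s=arm.read_state();print(s["ft_force"],s["wrist_torque"],s["gripper_width"],pose())
E
```

```text
time: 15.55
eef_pos: [0.4307, -0.3252, 0.0274]
eef_rot: [0.703, -0.08, 0.081, -0.702]
ft_force: [-0.2, 0.3, -0.0]
gripper_width: 0.065
time: 16.18
eef_pos: [0.4305, -0.3249, 0.0266]
eef_rot: [0.703, -0.08, 0.081, -0.702]
ft_force: [1.3, -0.1, 1.7]
gripper_width: 0.033
[ 1.2577 -0.1176  1.7282] [-0.0338 -0.258   0.0098] 0.03300946978136829 (array([ 0.4305, -0.3249,  0.0266]), array([[ 0.9741,  0.0019,  0.226 ],
       [-0.226 , -0.0009,  0.9741],
       [ 0.002 , -1.    , -0.0004]]))
```

```bash
python3 -m pendant '{"jaw":[0,0,0,0,0,0,0,0],"linear":[[0,-0.3,0],[0,-1,0],[0,-2,0],[0,-3.5,0],[0,-5,0],[0,-6,0],[0,-6,0],[0,-6,0]],"rot":[[0,0,0],[0,0,0],[0,0,0],[0,0,0],[0,0,0],[0,0,0],[0,0,0],[0,0,0]]}' 60
python3 - <<'E'
from h import *
for i in range(3):
    w=grab("wrist","w9.png");s=arm.read_state();print(s["ft_force"],s["wrist_torque"],pose()[1].T@s["wrist_torque"])
print(pose())
E
```

```text
time: 17.18
eef_pos: [0.4299, -0.3245, 0.0862]
eef_rot: [-0.702, 0.08, -0.081, 0.703]
ft_force: [0.2, -0.4, -4.3]
gripper_width: 0.0328
[ 0.0961  0.78   -3.9204] [-0.1705 -0.0535 -0.017 ] [-0.154   0.0169 -0.0907]
[ 0.7995 -0.4962 -3.8939] [-0.152   0.0067  0.0279] [-0.1495 -0.0279 -0.0278]
[-0.2601 -0.1136 -3.9184] [-0.1869 -0.0689  0.0427] [-0.1665 -0.0429 -0.1093]
(array([ 0.4298, -0.3244,  0.0858]), array([[ 0.9741,  0.0004,  0.226 ],
       [-0.226 ,  0.0006,  0.9741],
       [ 0.0003, -1.    ,  0.0006]]))
```

View pics/w9.png

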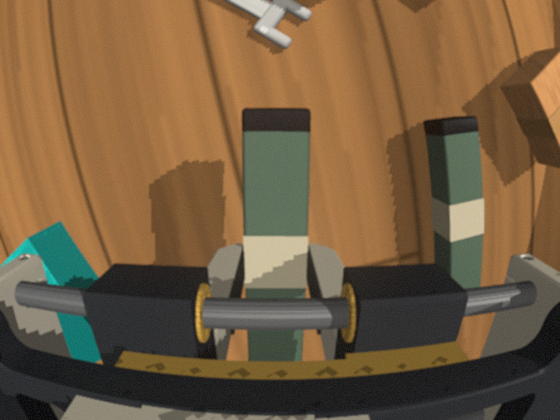

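```bash
cat > ik.py <<'E'
from h import *
from scipy.optimize import least_squares
s=arm.read_state()
M=np.array([[-1,0,0],[0,0,1],[0,1,0]],float)
def Rz(a):return Rn.from_euler('z',a).as_matrix()
def Ry(a):return Rn.from_euler('y',a).as_matrix()
def fkR(q,s4=1):return Rz(q[0])@Ry(q[1]+q[2])@Rz(s4*q[3])@Ry(q[4])@Rz(q[5])@M
def fk(q,g,s4=1):
    a,b,hh,r0,lat,L=g
    w=Rz(q[0])@np.array([r0+a*np.sin(q[1])+b*np.sin(q[1]+q[2]),lat,hh+a*np.cos(q[1])+b*np.cos(q[1]+q[2])])
    R=fkR(q,s4); return w+L*R[:,1],R
D=[([-1.47381533,.259313163,1.53605896,0,1.34802316,-.202833915],[.16238655,-.52491029,.21824346]),
 (np.radians([21.3902,19.2402,72.2468,-.0818,88.6869,98.5346]),[.5177,.3212,.2886])]
E
python3 - <<'E'
from ik import *
q=s["joint_positions"];print(np.degrees(q));R=pose()[1];print(fkR(q)-R)
D.append((q,pose()[0]))
f=lambda v:np.concatenate([fk(a,np.r_[v[:3],0,v[3],.25])[0]-b for a,b in D])
r=least_squares(f,[.4,.4,.2,.1]);print(r.x,r.fun)
g=np.r_[r.x[:3],0,r.x[3],.25]
lo=np.array([-3.14,-.91,.19,-1.22,.22,-3.12]);hi=np.array([3.14,2.08,2.58,4.36,2.71,3.12])
for L in (.2,.25,.3):
  gg=g.copy();gg[5]=L;gg[2]+=L-.25
  for flip in (0,1):
   for pt in (rk(.06,.055,.15),rk(.08,.055,.027),rk(.08,-.055,.027)):
    Rt=rackR(bool(flip));best=[]
    for q4 in (-1,0,1,3,4):
     for q6 in (-2.7,0,2.7):
      x0=[-.3,.4,1.5,q4,1.3,q6]
      e=lambda x:np.r_[(fk(x,gg)[0]-pt)*5,(fk(x,gg)[1]-Rt).ravel()]
      o=least_squares(e,x0,bounds=(lo,hi))
      if o.cost<1e-6: best.append(tuple(np.degrees(o.x).round(0)))
    print(L,flip,set(best))
E
```

```text
[-48.9414  20.9361  99.6539   0.0456  59.4184 -35.9044]
[[-0. -0.  0.]
 [-0. -0. -0.]
 [-0.  0. -0.]]
[0.4693 0.431  0.1113 0.1108] [ 0.0002 -0.0019  0.0008 -0.0135 -0.0051  0.0047  0.0076 -0.009  -0.0054]
0.2 0 {(np.float64(-31.0), np.float64(3.0), np.float64(111.0), np.float64(35.0), np.float64(64.0), np.float64(-4.0))}
0.2 0 {(np.float64(-21.0), np.float64(14.0), np.float64(112.0), np.float64(41.0), np.float64(49.0), np.float64(-4.0))}
0.2 0 {(np.float64(-25.0), np.float64(24.0), np.float64(98.0), np.float64(38.0), np.float64(54.0), np.float64(-4.0))}
0.2 1 {(np.float64(-31.0), np.float64(3.0), np.float64(111.0), np.float64(35.0), np.float64(64.0), np.float64(176.0))}
0.2 1 {(np.float64(-21.0), np.float64(14.0), np.float64(112.0), np.float64(41.0), np.float64(49.0), np.float64(176.0))}
0.2 1 {(np.float64(-25.0), np.float64(24.0), np.float64(98.0), np.float64(38.0), np.float64(54.0), np.float64(176.0))}
0.25 0 {(np.float64(-35.0), np.float64(2.0), np.float64(113.0), np.float64(35.0), np.float64(65.0), np.float64(-7.0))}
0.25 0 {(np.float64(-24.0), np.float64(13.0), np.float64(115.0
[... 557 characters left out ...]
4(-39.0), np.float64(1.0), np.float64(115.0), np.float64(35.0), np.float64(66.0), np.float64(-11.0))}
0.3 0 {(np.float64(-28.0), np.float64(12.0), np.float64(117.0), np.float64(42.0), np.float64(50.0), np.float64(-12.0))}
0.3 0 {(np.float64(-31.0), np.float64(22.0), np.float64(103.0), np.float64(39.0), np.float64(55.0), np.float64(-11.0))}
0.3 1 {(np.float64(-39.0), np.float64(1.0), np.float64(115.0), np.float64(35.0), np.float64(66.0), np.float64(169.0))}
0.3 1 {(np.float64(-28.0), np.float64(12.0), np.float64(117.0), np.float64(42.0), np.float64(50.0), np.float64(168.0))}
0.3 1 {(np.float64(-31.0), np.float64(22.0), np.float64(103.0), np.float64(39.0), np.float64(55.0), np.float64(169.0))}
```

```bash
python3 -m pendant '{"jaw":[0,0,0,0,0,0,0],"linear":[[0,1,0],[0,3,0],[0,4.8,0],[0,5.6,0],[0,5.8,0],[0,5.9,0],[0,5.95,0]],"rot":[[0,0,0],[0,0,0],[0,0,0],[0,0,0],[0,0,0],[0,0,0],[0,0,0]]}' 60
```

```text
time: 18.2
eef_pos: [0.4305, -0.3251, 0.0275]
eef_rot: [0.703, -0.08, 0.081, -0.702]
ft_force: [-1.3, 0.4, -3.6]
gripper_width: 0.0335
```

```bash
python3 -m pendant '{"jaw":[0,0],"linear":[[0,0.08,0],[0,0.12,0]],"rot":[[0,0,0],[0,0,0]]}' 60
```

```text
time: 18.45
eef_pos: [0.4306, -0.3253, 0.0266]
eef_rot: [0.703, -0.08, 0.081, -0.702]
ft_force: [-2.2, 0.2, 5.4]
gripper_width: 0.0333
```

Down on the bench. Release, rise, turn half round.

```bash
python3 -m pendant '{"jaw":[0.65,0.65,0.65,0.65,0.65,0.65,0.65,0.65,0.65,0.65,0.65,0.65],"linear":[[0,0,0],[0,0,0],[0,0,0],[0,-2,0],[0,-5,0],[0,-6,0],[0,-6,0],[0,-6,0],[0,-6,0],[0,-6,0],[0,-6,0],[0,-6,0]],"rot":[[0,0,0],[0,0,0],[0,0,0],[0,0,0],[0,3,0],[0,12,0],[0,22,0],[0,32,0],[0,42,0],[0,52,0],[0,62,0],[0,72,0]]}' 60
python3 -m pendant '{"jaw":[0.65,0.65,0.65,0.65,0.65,0.65,0.65,0.65,0.65,0.65,0.65,0.65],"linear":[[0,0,0],[0,0,0],[0,0,0],[0,0,0],[0,0,0],[0,0,0],[0,0,0],[0,0,0],[0,0,0],[0,0,0],[0,0,0],[0,0,0]],"rot":[[0,10,0],[0,20,0],[0,30,0],[0,40,0],[0,50,0],[0,60,0],[0,70,0],[0,80,0],[0,90,0],[0,100,0],[0,108,0],[0,108,0]]}' 60
python3 - <<'E'
from h import *
import pickle
w=grab("wrist","w10.png");pickle.dump(w,open("w10.pkl","wb"))
print(pose());print(to([.4306,-.3253,.027],toolR(np.radians(167))), np.degrees(arm.read_state()["joint_positions"]))
E
```

```text
time: 19.95
eef_pos: [0.4302, -0.3246, 0.0856]
eef_rot: [-0.519, 0.479, -0.48, 0.52]
ft_force: [-0.7, -0.0, -0.1]
gripper_width: 0.0605
time: 21.45
eef_pos: [0.4301, -0.3246, 0.0856]
eef_rot: [-0.08, -0.703, 0.703, 0.08]
ft_force: [0.1, -0.2, -0.9]
gripper_width: 0.0608
(array([ 0.4301, -0.3246,  0.0856]), array([[-0.9748,  0.0012, -0.2231],
       [ 0.2231, -0.0002, -0.9748],
       [-0.0012, -1.    , -0.    ]]))
(array([-0.0545,  5.8638,  0.0568]), array([ 0.0018,  0.1089, -0.0706])) [-48.9369  20.9469  99.6653   0.0499  59.3318 143.9287]
```

View pics/w10.png

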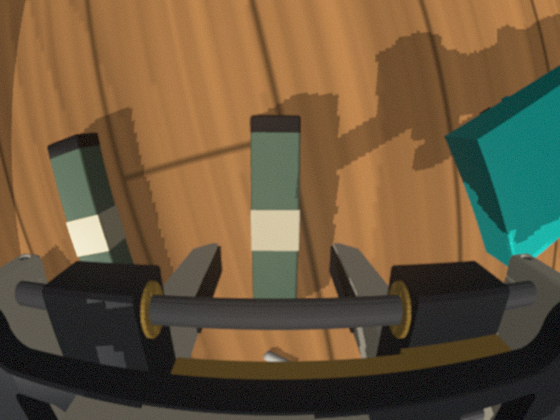

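```bash
python3 - <<'E'
from h import *
import pickle;w=pickle.load(open("w10.pkl","rb"));p,R=pose()
for u in [(275.5,210),(275.5,251),(275.5,117)]:
    X=onz(w,u,.034);print(u,X,(R.T@(X-p)*1000).round(1))
E
python3 -m pendant '{"jaw":[0.65,0.65,0.65,0.65,0.65],"linear":[[0,2.5,0],[0,4.6,0],[0,5.6,0],[0,5.9,0],[0,5.9,0]],"rot":[[0,0,0],[0,0,0],[0,0,0],[0,0,0],[0,0,0]]}' 60
python3 -m pendant '{"jaw":[0,0,0,0],"linear":[[0,0,0],[0,0,0],[0,0,0],[0,0,0]],"rot":[[0,0,0],[0,0,0],[0,0,0],[0,0,0]]}' 60
python3 -m pendant '{"jaw":[0,0,0,0,0,0,0],"linear":[[0,-0.3,0],[0,-1,0],[0,-2.5,0],[0,-5,0],[0,-7.5,0],[0,-9,0],[0,-9,0]],"rot":[[0,0,0],[0,0,0],[0,0,0],[0,0,0],[0,0,0],[0,0,0],[0,0,0]]}' 60
python3 - <<'E'
from h import *
for i in range(3):
    w=grab("wrist","w11.png");s=arm.read_state();print(s["ft_force"],s["wrist_torque"],pose()[1].T@s["wrist_torque"])
import pickle;pickle.dump(w,open("w11.pkl","wb"))
print(pose())
E
```

```text
(275.5, 210) [ 0.4259 -0.3389  0.034 ] [ 1.  51.6 14.9]
(275.5, 251) [ 0.4326 -0.3094  0.034 ] [  1.   51.6 -15.4]
(275.5, 117) [ 0.4117 -0.4004  0.034 ] [ 1.1 51.6 78. ]
time: 22.12
eef_pos: [0.4305, -0.325, 0.0271]
eef_rot: [-0.081, -0.702, 0.703, 0.08]
ft_force: [0.5, -0.7, 0.2]
gripper_width: 0.0602
time: 22.62
eef_pos: [0.4304, -0.3249, 0.027]
eef_rot: [-0.081, -0.702, 0.703, 0.08]
ft_force: [-0.2, 0.8, 2.1]
gripper_width: 0.0329
time: 23.5
eef_pos: [0.4307, -0.3254, 0.1182]
eef_rot: [-0.082, -0.702, 0.703, 0.079]
ft_force: [-0.3, 0.1, -4.7]
gripper_width: 0.0329
[ 0.0563 -0.1083 -4.3457] [-0.0112 -0.0143 -0.0127] [0.0077 0.0127 0.0164]
[-0.0118 -0.3772 -4.2583] [ 0.0194 -0.0518  0.0151] [-0.0306 -0.0151  0.0461]
[ 0.3997 -0.0524 -4.5814] [-0.0004 -0.0521  0.0012] [-0.0114 -0.0013  0.0508]
(array([ 0.4295, -0.3241,  0.1158]), array([[-0.9741,  0.    , -0.226 ],
       [ 0.226 ,  0.001 , -0.9741],
       [ 0.0002, -1.    , -0.001 ]]))
```

View pics/w11.png

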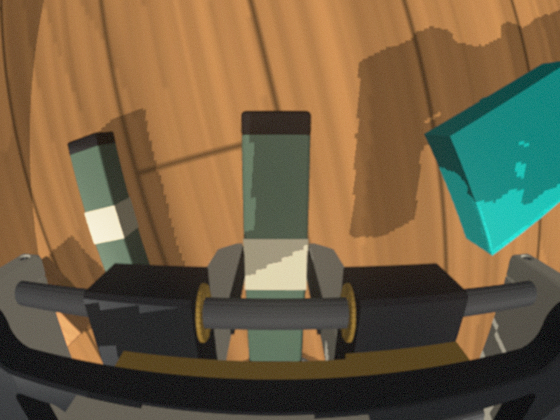

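Run:
```python
from h import *
print(to([.42,-.2,.25],toolR(np.radians(257))), to([.43,-.19,.25],rackR()))
```

```text
(array([  3.7361, -13.4051, -11.8863]), array([  0.0516, -90.0603,  -0.0344])) (array([  2.988 , -13.4041, -13.0864]), array([  11.0513, -145.3101,   41.5959]))
```

```bash
python3 -m pendant '{"jaw":[0,0,0,0,0,0,0,0,0,0,0],"linear":[[0.1,-1.5,-0.3],[0.3,-3.5,-0.9],[0.7,-6,-2.2],[1.2,-8.3,-3.9],[1.8,-10.2,-5.8],[2.4,-11.8,-7.7],[2.9,-12.7,-9.4],[3.4,-13.2,-10.8],[3.7,-13.4,-11.6],[3.7,-13.4,-11.9],[3.7,-13.4,-11.9]],"rot":[[0,-4,0],[0,-13,0],[0,-23,0],[0,-33,0],[0,-43,0],[0,-53,0],[0,-63,0],[0,-73,0],[0,-83,0],[0,-90,0],[0,-90,0]]}' 60
python3 - <<'E'
from h import *
T=[]
for i in range(4):
    w=grab("wrist","w12.png");s=arm.read_state();T.append(s["wrist_torque"])
print(np.mean(T,0),s["ft_force"],pose(),np.degrees(s["joint_positions"]))
print(to(rk(.060,.055,.15),rackR()))
print(to(rk(.060,.055,.15),toolR(PSI-np.pi/2)))
E
```

```text
time: 25.02
eef_pos: [0.4204, -0.1998, 0.2497]
eef_rot: [-0.44, 0.554, -0.553, 0.44]
ft_force: [-0.8, 0.8, -3.5]
gripper_width: 0.0328
[ 0.0113 -0.1018  0.0105] [ 0.9308  0.3789 -3.8676] (array([ 0.4206, -0.2004,  0.2502]), array([[-0.2279,  0.0006,  0.9737],
       [-0.9737,  0.0002, -0.2279],
       [-0.0003, -1.    ,  0.0005]])) [-39.2575   4.8153  95.7905   0.0298  79.3749  63.9103]
(array([-16.6818,   6.2026,   2.7451]), array([ 28.9056, -58.8414,  16.8723]))
(array([-16.6818,   6.2026,   2.7451]), array([ -0.0367, -60.4834,  -0.0001]))
```

Run:
```python
from h import *
for a in ((.0,.055,.17),(.03,.055,.15),(.062,.055,.10),(.062,.055,.06)): print(rk(*a),to(rk(*a),rackR())[0])
print(to(rk(0,0,0),rackR())[1])
```

```text
[ 0.4437 -0.0894  0.1734] [-11.3312   7.6828  -0.2847]
[ 0.4682 -0.0629  0.1723] [-14.4674   7.791    1.4908]
[ 0.5045 -0.0235  0.1469] [-19.1338  10.3384   4.1318]
[ 0.5189 -0.0079  0.113 ] [-20.9773  13.7317   5.1744]
[ 28.9056 -58.8414  16.8723]
```

```bash
python3 -m pendant '{"jaw":[0,0,0,0,0,0,0,0,0,0,0,0],"linear":[[-0.7,0.3,0],[-2,1,0],[-3.6,2,-0.1],[-5.4,3.2,-0.1],[-7.2,4.5,-0.2],[-9,5.8,-0.2],[-10.4,6.8,-0.3],[-11.3,7.5,-0.3],[-12.6,7.7,0.5],[-14,7.8,1.2],[-14.5,7.8,1.5],[-14.5,7.8,1.5]],"rot":[[1.4,-2.9,0.8],[4.9,-10,2.9],[9,-18.2,5.2],[13,-26.5,7.6],[17.1,-34.7,10],[21.1,-43,12.3],[25.2,-51.2,14.7],[28,-57.1,16.4],[28.9,-58.8,16.9],[28.9,-58.8,16.9],[28.9,-58.8,16.9],[28.9,-58.8,16.9]]}' 60
python3 - <<'E'
from h import *
w=grab("wrist","w13.png");import pickle;pickle.dump(w,open("w13.pkl","wb"))
print(pose())
for a in ((.03,.055,.15),(.062,.055,.10),(.062,.055,.058),(.084,.055,.058),(.084,.055,.029)): print(to(rk(*a),rackR()))
E
```

```text
time: 26.72
eef_pos: [0.4686, -0.0621, 0.1729]
eef_rot: [-0.452, 0.176, -0.318, 0.815]
ft_force: [-0.2, 0.9, -4.8]
gripper_width: 0.0331
(array([ 0.4684, -0.0624,  0.1729]), array([[ 0.7365,  0.3587,  0.5735],
       [-0.6765,  0.3895,  0.625 ],
       [ 0.0008, -0.8483,  0.5295]]))
(array([ 0.0174,  0.0153, -0.0745]), array([ 0.0253,  0.1285, -0.0233]))
(array([0.0266, 5.0139, 3.1277]), array([ 0.0253,  0.1285, -0.0233]))
(array([0.0283, 9.2139, 3.1295]), array([ 0.0253,  0.1285, -0.0233]))
(array([0.0333, 9.2129, 5.3295]), array([ 0.0253,  0.1285, -0.0233]))
(array([ 0.0344, 12.1129,  5.3308]), array([ 0.0253,  0.1285, -0.0233]))
```

View pics/w13.png

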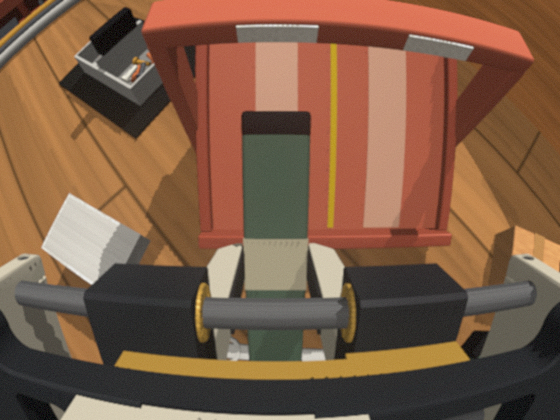

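```bash
python3 -m pendant '{"jaw":[0,0,0,0,0,0,0,0,0,0,0],"linear":[[0,1,0.8],[0,3,2],[0,5,3.1],[0,7.2,3.1],[0,8.7,3.1],[0,9.2,3.1],[0,9.2,4],[0,9.2,5],[0,9.2,5.3],[0,9.2,5.3],[0,9.2,5.3]],"rot":[[0,0.1,0],[0,0.1,0],[0,0.1,0],[0,0.1,0],[0,0.1,0],[0,0.1,0],[0,0.1,0],[0,0.1,0],[0,0.1,0],[0,0.1,0],[0,0.1,0]]}' 60
python3 - <<'E'
from h import *
w=grab("wrist","w14.png")
print(pose(),arm.read_state()["ft_force"],arm.read_state()["wrist_torque"])
print(to(rk(.084,.055,.058),rackR()))
E
```

```text
time: 28.15
eef_pos: [0.5316, 0.0064, 0.1228]
eef_rot: [-0.451, 0.177, -0.318, 0.815]
ft_force: [-0.2, -0.2, -4.0]
gripper_width: 0.0331
(array([0.5315, 0.0064, 0.1227]), array([[ 0.7349,  0.359 ,  0.5753],
       [-0.6781,  0.39  ,  0.6229],
       [-0.0008, -0.848 ,  0.53  ]])) [-0.3805  0.2977 -4.1232] [-0.4035  0.3703 -0.0562]
(array([0.0423, 0.0138, 0.063 ]), array([-0.0083, -0.0303, -0.0331]))
```

View pics/w14.png

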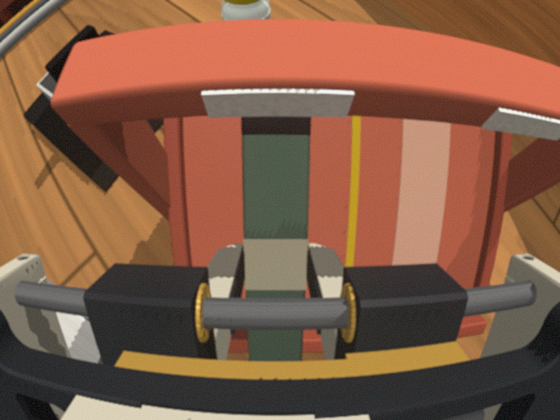

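```bash
python3 -m pendant '{"jaw":[0,0,0,0,0],"linear":[[0,0.8,0],[0,1.7,0],[0,2.3,0],[0,2.6,0],[0,2.6,0]],"rot":[[0,0,0],[0,0,0],[0,0,0],[0,0,0],[0,0,0]]}' 60
python3 -m pendant '{"jaw":[0,0],"linear":[[0,0.1,0],[0,0.15,0]],"rot":[[0,0,0],[0,0,0]]}' 60
python3 -m pendant '{"jaw":[0,0],"linear":[[0,0.1,0],[0,0.15,0]],"rot":[[0,0,0],[0,0,0]]}' 60
python3 - <<'E'
from h import *
print(arm.read_state()["wrist_torque"],to(rk(.084,.055,.027),rackR()))
E
```

```text
time: 28.82
eef_pos: [0.541, 0.0168, 0.1004]
eef_rot: [-0.451, 0.177, -0.318, 0.815]
ft_force: [-0.2, -0.4, -4.0]
gripper_width: 0.0329
time: 29.08
eef_pos: [0.5417, 0.0171, 0.0996]
eef_rot: [-0.451, 0.176, -0.318, 0.815]
ft_force: [0.4, 0.5, -3.7]
gripper_width: 0.033
time: 29.32
eef_pos: [0.5421, 0.0177, 0.0982]
eef_rot: [-0.451, 0.177, -0.318, 0.815]
ft_force: [1.0, -0.4, -4.0]
gripper_width: 0.0332
[-0.4251  0.2618  0.0108] (array([0.0348, 0.211 , 0.049 ]), array([-0.014 , -0.0212, -0.0256]))
```

```bash
python3 -m pendant '{"jaw":[0,0,0],"linear":[[0,0,-0.15],[0,0,-0.3],[0,0,-0.3]],"rot":[[0,0,0],[0,0,0],[0,0,0]]}' 60
python3 -m pendant '{"jaw":[0,0],"linear":[[0,0,-0.1],[0,0,-0.12]],"rot":[[0,0,0],[0,0,0]]}' 60
python3 -m pendant '{"jaw":[0,0],"linear":[[0,0,-0.1],[0,0,-0.12]],"rot":[[0,0,0],[0,0,0]]}' 60
python3 - <<'E'
from h import *
s=arm.read_state();p,R=pose();print(R.T@s["ft_force"],to(rk(.08,.055,.027),rackR()))
E
```

```text
time: 29.7
eef_pos: [0.5405, 0.016, 0.0968]
eef_rot: [-0.451, 0.177, -0.318, 0.815]
ft_force: [-0.1, 1.6, -2.9]
gripper_width: 0.033
time: 29.95
eef_pos: [0.5404, 0.0158, 0.0969]
eef_rot: [-0.45, 0.176, -0.318, 0.815]
ft_force: [2.6, 5.3, 0.4]
gripper_width: 0.0329
time: 30.2
eef_pos: [0.5403, 0.0157, 0.0969]
eef_rot: [-0.45, 0.176, -0.319, 0.816]
ft_force: [4.5, 7.3, 3.9]
gripper_width: 0.0332
[-1.6489  1.2162  9.2279] (array([ 0.0293,  0.2534, -0.051 ]), array([-0.2513, -0.0289, -0.0315]))
```

```bash
python3 -m pendant '{"jaw":[0,0],"linear":[[0,0.1,0.1],[0,0.15,0.1]],"rot":[[0,0,0],[0.2,0,0]]}' 60
python3 -m pendant '{"jaw":[0,0],"linear":[[0,0.08,0],[0,0.1,0]],"rot":[[0,0,0],[0,0,0]]}' 60
python3 - <<'E'
from h import *
s=arm.read_state();p,R=pose();print(R.T@s["ft_force"],to(rk(.08,.055,.027),rackR()))
E
```

```text
time: 30.45
eef_pos: [0.541, 0.0165, 0.0959]
eef_rot: [-0.449, 0.175, -0.319, 0.816]
ft_force: [0.8, 3.8, 5.5]
gripper_width: 0.0333
time: 30.7
eef_pos: [0.5412, 0.0165, 0.0956]
eef_rot: [-0.449, 0.175, -0.319, 0.816]
ft_force: [-5.0, 0.8, 14.5]
gripper_width: 0.0331
[ -4.2489 -13.765    5.4339] (array([ 0.02  ,  0.071 , -0.0838]), array([-0.3642,  0.048 , -0.0109]))
```

```bash
python3 -m pendant '{"jaw":[0,0.45,0.45,0.45,0.5,0.5],"linear":[[0,-0.08,0],[0,-0.08,0],[0,-0.08,0],[0,-0.08,0],[0,-0.08,0],[0,-0.08,0]],"rot":[[-0.3,0,0],[-0.3,0,0],[-0.3,0,0],[-0.3,0,0],[-0.3,0,0],[-0.3,0,0]]}' 60
python3 - <<'E'
from h import *
w=grab("wrist","w15.png");import pickle;pickle.dump(w,open("w15.pkl","wb"))
s=arm.read_state();p,R=pose();print(R.T@s["ft_force"],to(rk(.08,.055,.027),rackR()))
E
```

```text
time: 31.45
eef_pos: [0.5402, 0.0156, 0.0943]
eef_rot: [-0.452, 0.177, -0.318, 0.814]
ft_force: [-0.2, 0.2, 0.7]
gripper_width: 0.0461
[0.262  0.6225 0.3838] (array([0.0398, 0.0324, 0.0996]), array([ 0.0929, -0.0283, -0.04  ]))
```

View pics/w15.png

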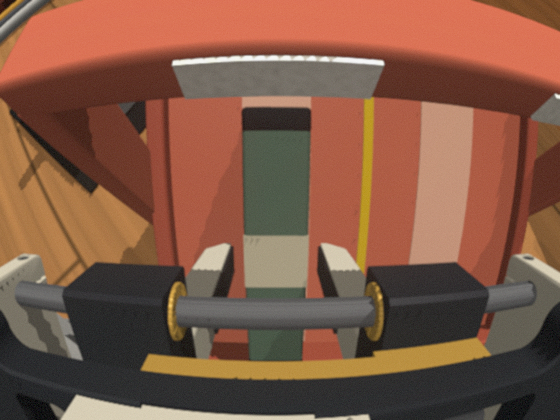

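```bash
python3 -m pendant '{"jaw":[0.5,0.5,0.5,0.5,0.5,0.5,0.5],"linear":[[0,-1,0],[0,-3,0],[0,-6.5,-1],[0,-11,-2],[0,-15,-3],[0,-17,-3],[0,-17,-3]],"rot":[[0,0,0],[0,0,0],[0,0,0],[0,0,0],[0,0,0],[0,0,0],[0,0,0]]}' 60
python3 - <<'E'
from h import *
w=grab("wrist","w16.png");import pickle;pickle.dump(w,open("w16.pkl","wb"))
T=[]
for i in range(3): T.append(arm.read_state()["wrist_torque"]); grab("scene")
print(np.mean(T,0));print(pose())
R=toolR(np.radians(-1));
for q in ([.44,-.2,.25],[.52,-.3,.2],[.5745,-.3515,.16]): print(to(q,R))
E
```

```text
time: 32.38
eef_pos: [0.4623, -0.0706, 0.2243]
eef_rot: [-0.453, 0.176, -0.32, 0.814]
ft_force: [0.2, -0.4, -0.6]
gripper_width: 0.0465
[-0.1981  0.1215  0.0383]
(array([ 0.4617, -0.0683,  0.2221]), array([[ 0.7354,  0.3568,  0.5761],
       [-0.6776,  0.3901,  0.6234],
       [-0.0023, -0.8488,  0.5287]]))
(array([ 7.3157, -8.2829, -7.9838]), array([-30.531 , -40.5916,  11.4754]))
(array([ 19.9866,  -5.0855, -12.253 ]), array([-30.531 , -40.5916,  11.4754]))
(array([ 27.4934,  -1.7547, -14.4388]), array([-30.531 , -40.5916,  11.4754]))
```

View pics/w16.png

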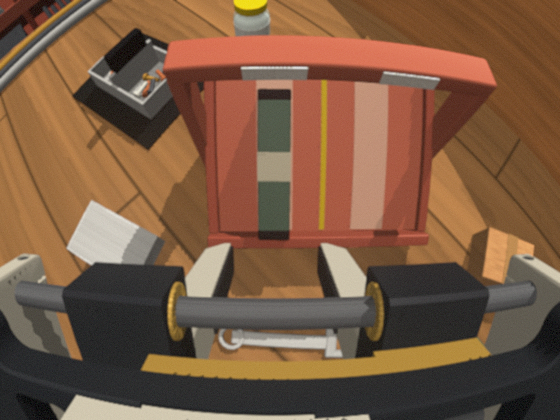

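```bash
python3 -m pendant '{"jaw":[0.6,0.7,0.7,0.7,0.7,0.7,0.7,0.7,0.7,0.7,0.7],"linear":[[1.5,-2,-1.5],[4,-5,-4],[7.3,-8.3,-8],[11.5,-7.3,-9.5],[15.8,-6.2,-10.9],[20,-5,-12.3],[23.5,-3.6,-13.3],[26,-2.5,-14],[27.2,-1.9,-14.4],[27.5,-1.8,-14.4],[27.5,-1.8,-14.4]],"rot":[[-1.5,-2,0.6],[-4.5,-6.1,1.7],[-9.2,-12.2,3.4],[-13.7,-18.3,5.2],[-18.3,-24.4,6.9],[-22.9,-30.4,8.6],[-26.9,-35.7,10.1],[-29.6,-39.4,11.1],[-30.5,-40.6,11.5],[-30.5,-40.6,11.5],[-30.5,-40.6,11.5]]}' 60
python3 - <<'E'
from h import *
w=grab("wrist","w17.png");import pickle;pickle.dump(w,open("w17.pkl","wb"))
T=[]
for i in range(3): T.append(arm.read_state()["wrist_torque"]); grab("scene")
print(np.mean(T,0));print(pose())
E
```

```text
time: 33.95
eef_pos: [0.5745, -0.3523, 0.162]
eef_rot: [-0.707, 0.006, -0.007, 0.707]
ft_force: [-0.3, -0.8, 0.5]
gripper_width: 0.0653
[-0.0211 -0.0595 -0.0079]
(array([ 0.5744, -0.3526,  0.1628]), array([[ 0.9998,  0.002 ,  0.0187],
       [-0.0187, -0.0011,  0.9998],
       [ 0.002 , -1.    , -0.001 ]]))
```

View pics/w17.png

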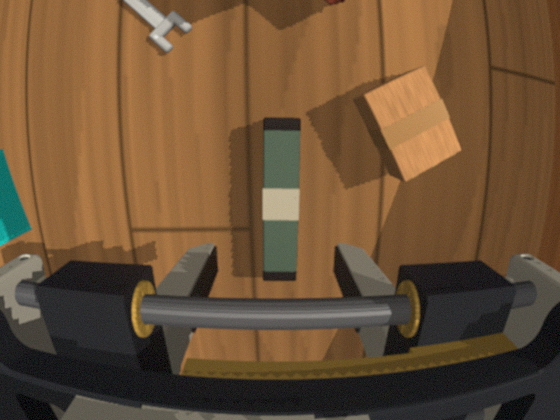

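Run:
```python
from h import *
import pickle;w=pickle.load(open("w17.pkl","rb"));p,R=pose()
for u in [(281,189),(281,219.5),(264,119),(300,119),(296,272),(264,272)]:
    X=onz(w,u,.034);print(u,X,(R.T@(X-p)*1000).round(1))
```

```text
(281, 189) [ 0.5792 -0.3373  0.034 ] [  4.2 128.8  15.5]
(281, 219.5) [ 0.5787 -0.3664  0.034 ] [  4.3 128.8 -13.5]
(264, 119) [ 0.5651 -0.2733  0.034 ] [-11.1 128.7  79.3]
(300, 119) [ 0.5971 -0.2738  0.034 ] [ 20.9 128.8  79.4]
(296, 272) [ 0.5929 -0.421   0.034 ] [ 19.5 128.9 -67.9]
(264, 272) [ 0.5612 -0.4204  0.034 ] [-12.2 128.8 -67.8]
```

```bash
python3 -m pendant '{"jaw":[0.7,0.7,0.7,0.7,0.7,0.7,0.7],"linear":[[0.2,3,0.1],[0.4,7,0.1],[0.4,10.5,0.1],[0.4,12.5,0.1],[0.4,13.3,0.1],[0.4,13.5,0.1],[0.4,13.5,0.1]],"rot":[[0,0.5,0],[0,0.5,0],[0,0.5,0],[0,0.5,0],[0,0.5,0],[0,0.5,0],[0,0.5,0]]}' 60
python3 -m pendant '{"jaw":[0,0,0,0],"linear":[[0,0,0],[0,0,0],[0,0,0],[0,0,0]],"rot":[[0,0,0],[0,0,0],[0,0,0],[0,0,0]]}' 60
python3 -m pendant '{"jaw":[0,0,0,0,0,0],"linear":[[0,-0.3,0],[0,-1,0],[0,-2.3,0],[0,-3.6,0],[0,-4,0],[0,-4,0]],"rot":[[0,0,0],[0,0,0],[0,0,0],[0,0,0],[0,0,0],[0,0,0]]}' 60
python3 - <<'E'
from h import *
T=[]
for i in range(4):
    w=grab("wrist","w18.png");s=arm.read_state();T.append(s["wrist_torque"])
print(np.mean(T,0),s["ft_force"],pose())
E
```

```text
time: 35.02
eef_pos: [0.5795, -0.3521, 0.028]
eef_rot: [0.708, -0.009, 0.01, -0.706]
ft_force: [0.4, -0.2, 0.1]
gripper_width: 0.065
time: 35.52
eef_pos: [0.5791, -0.3516, 0.027]
eef_rot: [0.707, -0.009, 0.01, -0.707]
ft_force: [0.7, -0.5, 1.0]
gripper_width: 0.0333
time: 36.28
eef_pos: [0.5792, -0.3517, 0.0675]
eef_rot: [0.707, -0.009, 0.01, -0.707]
ft_force: [0.4, 0.4, -5.6]
gripper_width: 0.033
[ 0.1177 -0.0792 -0.0094] [ 0.0027  0.2913 -6.0193] (array([ 0.5786, -0.3512,  0.0662]), array([[ 0.9996,  0.0002,  0.0265],
       [-0.0265,  0.0002,  0.9996],
       [ 0.0002, -1.    ,  0.0002]]))
```

View pics/w18.png

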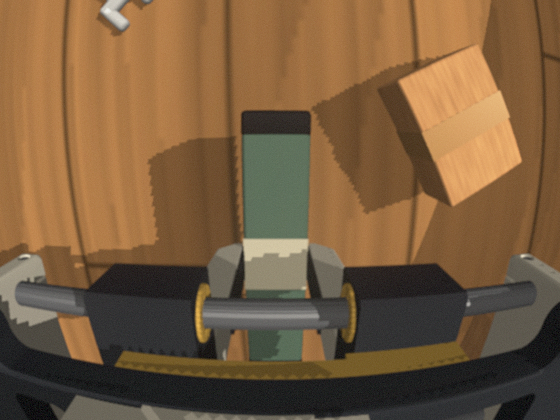

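Run:
```python
from h import *
for a in ((.0,-.055,.19),(.03,-.055,.15)): print(rk(*a),to(rk(*a),rackR()))
print(to([.56,-.33,.22],rackR()))
print(to([.53,-.25,.25],rackR()))
```

```text
[ 0.5174 -0.1718  0.1904] (array([ -6.5893, -12.4102,  17.7783]), array([ 30.5817,  40.0749, -11.4875]))
[ 0.549  -0.1375  0.1723] (array([ -3.5195, -10.6065,  21.2887]), array([ 30.5817,  40.0749, -11.4875]))
(array([ -1.9097, -15.3765,   2.0782]), array([ 30.5817,  40.0749, -11.4875]))
(array([ -5.1206, -18.3752,   9.9964]), array([ 30.5817,  40.0749, -11.4875]))
```

```bash
python3 -m pendant '{"jaw":[0,0,0,0,0,0,0,0,0,0,0,0],"linear":[[-0.2,-2,0.2],[-0.6,-6,0.7],[-1.2,-11,1.3],[-1.9,-15.4,2.1],[-3,-17,4.8],[-4.1,-18.2,7.5],[-5.1,-18.2,10],[-5.8,-16.8,13],[-6.3,-14.8,15.8],[-6.6,-12.8,17.5],[-6.6,-12.4,17.8],[-6.6,-12.4,17.8]],"rot":[[0,0,0],[0.9,1.2,-0.3],[3.1,4,-1.1],[6.1,8,-2.3],[9.8,12.8,-3.7],[13.8,18,-5.2],[17.7,23.2,-6.7],[21.7,28.5,-8.2],[25.7,33.7,-9.6],[29.1,38.1,-10.9],[30.6,40.1,-11.5],[30.6,40.1,-11.5]]}' 60
python3 - <<'E'
from h import *
w=grab("wrist","w19.png");import pickle;pickle.dump(w,open("w19.pkl","wb"))
print(pose())
for a in ((.0,-.055,.19),(.03,-.055,.15),(.062,-.055,.10),(.062,-.055,.058),(.084,-.055,.058),(.084,-.055,.029)): print(to(rk(*a),rackR()))
E
```

```text
time: 37.98
eef_pos: [0.5177, -0.1729, 0.1916]
eef_rot: [-0.452, 0.175, -0.319, 0.814]
ft_force: [0.6, -0.9, -5.5]
gripper_width: 0.033
(array([ 0.5182, -0.1734,  0.192 ]), array([[ 0.7351,  0.3615,  0.5736],
       [-0.6779,  0.3862,  0.6255],
       [ 0.0046, -0.8486,  0.529 ]]))
(array([-0.1644,  0.1678, -0.034 ]), array([0.0638, 0.1439, 0.2188]))
(array([-0.1721,  4.1645,  2.9704]), array([0.0638, 0.1439, 0.2188]))
(array([-0.1832,  9.1609,  6.176 ]), array([0.0638, 0.1439, 0.2188]))
(array([-0.1992, 13.3608,  6.1807]), array([0.0638, 0.1439, 0.2188]))
(array([-0.1937, 13.3584,  8.3807]), array([0.0638, 0.1439, 0.2188]))
(array([-0.2048, 16.2584,  8.3839]), array([0.0638, 0.1439, 0.2188]))
```

View pics/w19.png

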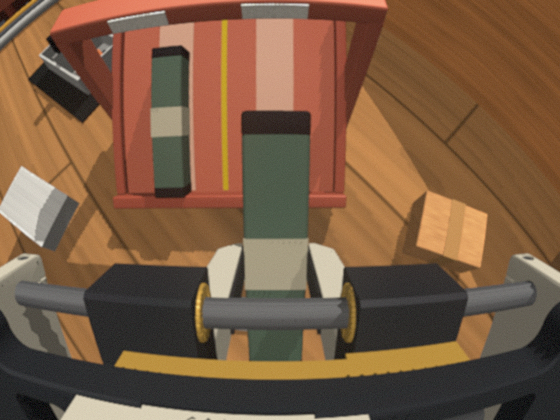

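```bash
python3 -m pendant '{"jaw":[0,0,0,0,0,0,0,0,0,0,0,0],"linear":[[-0.1,2,1.5],[-0.2,4.5,3.2],[-0.2,7,4.8],[-0.2,9.2,6.1],[-0.2,11,6.1],[-0.2,12.6,6.1],[-0.2,13.3,6.1],[-0.2,13.3,7],[-0.2,13.3,8],[-0.2,13.3,8.4],[-0.2,13.3,8.4],[-0.2,13.3,8.4]],"rot":[[0,0.1,0.2],[0,0.1,0.2],[0,0.1,0.2],[0,0.1,0.2],[0,0.1,0.2],[0,0.1,0.2],[0,0.1,0.2],[0,0.1,0.2],[0,0.1,0.2],[0,0.1,0.2],[0,0.1,0.2],[0,0.1,0.2]]}' 60
python3 - <<'E'
from h import *
w=grab("wrist","w20.png")
print(pose(),arm.read_state()["ft_force"])
print(to(rk(.084,-.055,.058),rackR()))
E
```

```text
time: 39.52
eef_pos: [0.6122, -0.0664, 0.1225]
eef_rot: [-0.451, 0.177, -0.318, 0.815]
ft_force: [0.3, -0.2, -5.6]
gripper_width: 0.0331
(array([ 0.6121, -0.0664,  0.1224]), array([[ 0.735 ,  0.3577,  0.576 ],
       [-0.6781,  0.3913,  0.6222],
       [-0.0028, -0.8479,  0.5301]])) [ 0.7211 -0.5175 -5.112 ]
(array([ 0.1875, -0.0734, -0.0149]), array([-0.014 , -0.0877, -0.137 ]))
```

View pics/w20.png

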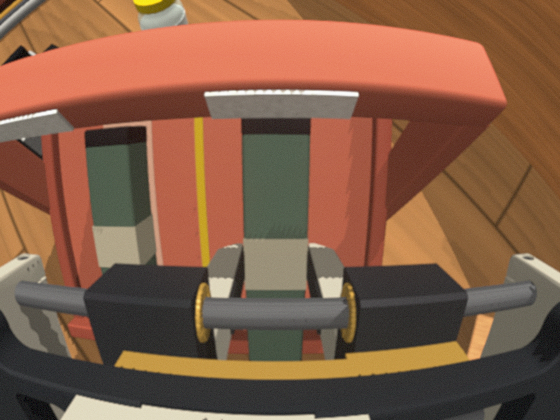

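```bash
python3 -m pendant '{"jaw":[0,0,0,0,0],"linear":[[0.1,0.7,0],[0.2,1.6,0],[0.2,2.2,0],[0.2,2.6,0],[0.2,2.6,0]],"rot":[[0,-0.1,-0.1],[0,-0.1,-0.1],[0,-0.1,-0.1],[0,-0.1,-0.1],[0,-0.1,-0.1]]}' 60
python3 -m pendant '{"jaw":[0,0,0],"linear":[[0,0.1,-0.1],[0,0.2,-0.2],[0,0.2,-0.3]],"rot":[[0,0,0],[0,0,0],[0,0,0]]}' 60
python3 - <<'E'
from h import *
s=arm.read_state();p,R=pose();print(R.T@s["ft_force"],to(rk(.08,-.055,.027),rackR()))
E
```

```text
time: 40.2
eef_pos: [0.6229, -0.0572, 0.0999]
eef_rot: [-0.451, 0.177, -0.318, 0.815]
ft_force: [0.6, -0.5, -5.8]
gripper_width: 0.0331
time: 40.58
eef_pos: [0.622, -0.0587, 0.0971]
eef_rot: [-0.451, 0.176, -0.318, 0.815]
ft_force: [0.6, -0.3, -5.0]
gripper_width: 0.0328
[ 0.62    4.3244 -2.4598] (array([-0.0214,  0.2277, -0.1219]), array([-0.0212,  0.0129, -0.026 ]))
```

```bash
python3 -m pendant '{"jaw":[0,0],"linear":[[0,0,-0.1],[0,0,-0.12]],"rot":[[0,0,0],[0,0,0]]}' 60
python3 -m pendant '{"jaw":[0,0],"linear":[[0,0,-0.1],[0,0,-0.12]],"rot":[[0,0,0],[0,0,0]]}' 60
python3 - <<'E'
from h import *
s=arm.read_state();p,R=pose();print(R.T@s["ft_force"],to(rk(.08,-.055,.027),rackR()))
E
```

```text
time: 40.83
eef_pos: [0.6217, -0.0591, 0.097]
eef_rot: [-0.451, 0.176, -0.318, 0.815]
ft_force: [2.1, 2.1, -2.4]
gripper_width: 0.0331
time: 41.08
eef_pos: [0.6216, -0.0592, 0.0971]
eef_rot: [-0.45, 0.176, -0.318, 0.815]
ft_force: [3.3, 5.6, -0.5]
gripper_width: 0.0328
[-1.349   3.8307  5.1399] (array([-0.0229,  0.2579, -0.0686]), array([-0.1785,  0.0287, -0.0185]))
```

Stop touched; now lower to the slope.

```bash
python3 -m pendant '{"jaw":[0,0],"linear":[[0,0.1,0.05],[0,0.15,0.05]],"rot":[[0,0,0],[0,0,0]]}' 60
python3 -m pendant '{"jaw":[0,0],"linear":[[0,0.08,0],[0,0.1,0]],"rot":[[0,0,0],[0,0,0]]}' 60
python3 - <<'E'
from h import *
s=arm.read_state();p,R=pose();print(R.T@s["ft_force"],to(rk(.08,-.055,.027),rackR()))
E
```

```text
time: 41.32
eef_pos: [0.6223, -0.0585, 0.096]
eef_rot: [-0.451, 0.176, -0.318, 0.815]
ft_force: [2.4, 4.2, 1.1]
gripper_width: 0.0331
time: 41.58
eef_pos: [0.6226, -0.0583, 0.0955]
eef_rot: [-0.451, 0.176, -0.318, 0.815]
ft_force: [-0.1, 4.2, 6.1]
gripper_width: 0.033
[-2.9495 -3.525   5.8117] (array([-0.0381,  0.0515, -0.0944]), array([-0.1399,  0.066 ,  0.001 ]))
```

```bash
python3 -m pendant '{"jaw":[0,0.45,0.45,0.45,0.5,0.5],"linear":[[0,0,0],[0,0,0],[0,0,0],[0,0,0],[0,0,0],[0,0,0]],"rot":[[-0.1,0,0],[-0.1,0,0],[-0.1,0,0],[-0.1,0,0],[-0.1,0,0],[-0.1,0,0]]}' 60
python3 -m pendant '{"jaw":[0.5,0.5,0.5,0.5,0.5,0.5,0.5,0.5],"linear":[[0,-1,0],[0,-3,0],[0,-6.5,-1],[0,-11,-2],[0,-15,-3],[0,-17,-3],[0,-17,-3],[0,-17,-3]],"rot":[[0,0,0],[0,0,0],[0,0,0],[0,0,0],[0,0,0],[0,0,0],[0,0,0],[0,0,0]]}' 60
python3 - <<'E'
from h import *
w=grab("wrist","w21.png");import pickle;pickle.dump(w,open("w21.pkl","wb"))
grab("top","t21.png");grab("scene","s21.png")
print(pose(),arm.read_state()["ft_force"])
c=cv2.imread("pics/w21.png")[10:260,110:420];cv2.imwrite("pics/w21c.png",cv2.resize(c,None,fx=2.4,fy=2.4,interpolation=2))
E
```

```text
time: 42.32
eef_pos: [0.6218, -0.0589, 0.0938]
eef_rot: [-0.452, 0.177, -0.318, 0.814]
ft_force: [0.3, 0.5, -0.3]
gripper_width: 0.0463
time: 43.32
eef_pos: [0.5435, -0.1433, 0.2219]
eef_rot: [-0.452, 0.177, -0.318, 0.814]
ft_force: [0.6, -0.5, 0.1]
gripper_width: 0.0465
(array([ 0.5435, -0.1428,  0.2215]), array([[ 0.736 ,  0.3566,  0.5755],
       [-0.677 ,  0.3906,  0.6238],
       [-0.0023, -0.8487,  0.5289]])) [-0.275   0.2935 -0.0745]
```

View pics/w21c.png

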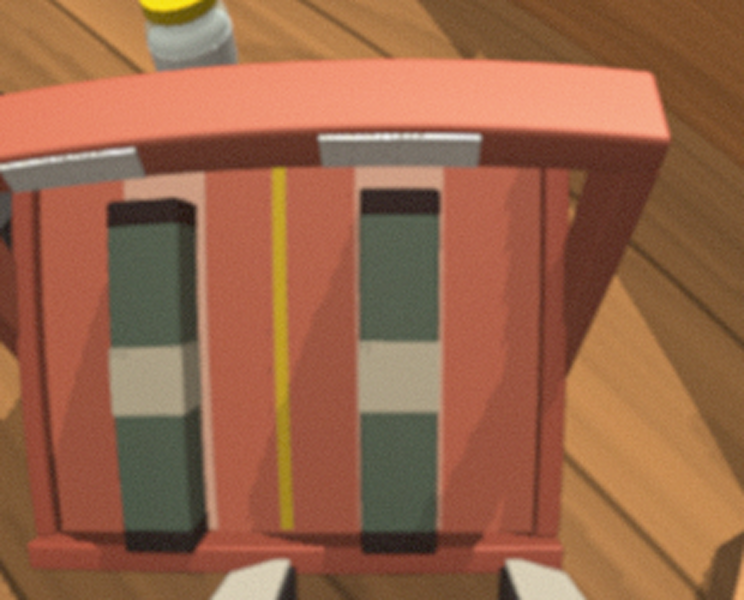

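View pics/s21.png

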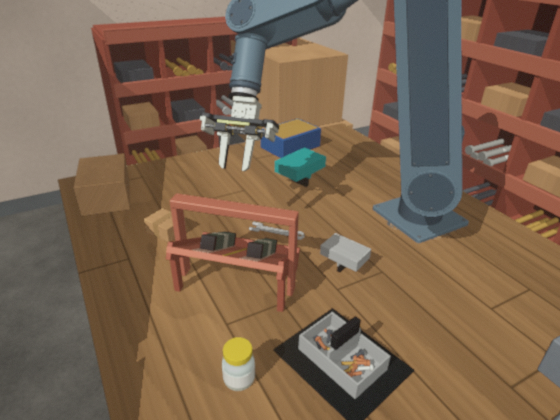

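View pics/t21.png

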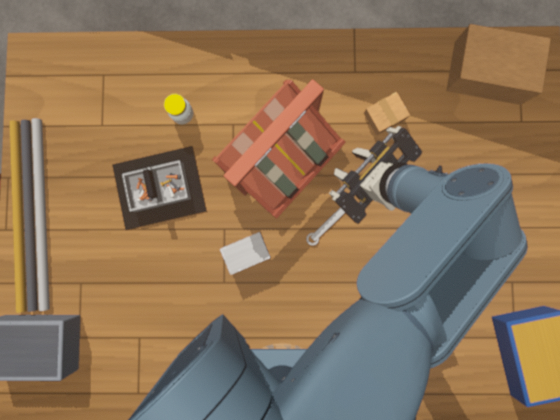

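Run:
```python
from h import *
import pickle;w=pickle.load(open("w21.pkl","rb"))
xs,ys,n=rackframe();B=np.array([xs,ys,n])
def on(uv,z): 
    X=onplane(w,(uv[0]/2.4+110,uv[1]/2.4+10),S0+z*n,n);return (B@(X-S0)*1000).round(1)
for nm,uv in [("R low",(400,550)),("R up",(400,191)),("R bandlo",(400,412)),("R bandhi",(400,341)),("L low",(160,550)),("L up",(147,203)),("L bandlo",(150,415)),("L bandhi",(145,346))]: print(nm,on(uv,.034))
for nm,uv in [("yel bot",(288,528))]: print(nm,on(uv,0))
```

```text
R low [  2.1 -55.3  34. ]
R up [157.5 -55.3  34. ]
R bandlo [ 64.2 -55.3  34. ]
R bandhi [ 94.4 -55.3  34. ]
L low [ 1.1 55.1 34. ]
L up [156.7  52.6  34. ]
L bandlo [64.  54.7 34. ]
L bandhi [94.5 55.2 34. ]
yel bot [ 1.1 -0.4 -0. ]
```

Run:
```python
from h import *
print(arm.finish_job())
```

```text
the job is handed in; nothing more can be done
None
```

The job is handed in at about 43.5 s on the robot's clock, with the hand clear of everything.

**Tote:** I lifted it off the rack first and set it upright on the mat. It sits within about 2 mm of the mat's centre, and its fasteners are still inside.

**Tubes:** each lies along its own lane, and I felt each one meet the stop and the slope before letting go. The last wrist picture puts both mid-bands at x ≈ 79 mm (target 80) and y ≈ ±55 mm in the rack frame.
- **Left lane:** this tube had its heavy end the wrong way round for the first grip, so I set it down and regripped it half a turn round.
- **Right lane:** this one was gripped the right way round the first time.

**Checks that disagreed:**
- My first rack height was about 4.5 mm low. The tote's contact with the mat showed this, and I corrected it and checked it against the 110 mm lane spacing.
- The wrist torque carries an offset that changes with the hand's turn, and one reading on the first tube came out near zero. Readings at three turns agreed with the heavy end I had felt. For the second tube I subtracted the empty-hand reading.
- The calibrations leave about 1–2 mm of doubt on the tubes' lower ends. That they touch the stop rests on the felt contact, which was still pressing when I let go.

The jar, carton and spanner look unmoved in the last pictures. In the last top view the hand hides part of the spanner, and I compared them only by eye.

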